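# Roll the mill roll along its stand

## Robot

A 7-joint arm with a two-finger parallel gripper is mounted at the origin on the work surface. World frame = base frame: x ahead of the robot, y to its left, z up, the work surface at z = 0. Lengths are in m, angles in rad, forces in N, time in s.
With the tool pointing down it reaches from about 0.425 to 0.875 m from the base axis. Payload 4.7 kg.
Tool frame: the origin (TCP) lies at the very end of the fingers, on their centre line; the grasp point (between the pads) lies 19 mm behind it; z points along the fingers, y is the line along which they close (so a half turn about z gives the same grasp; the last joint's range is limited). The gripper opens to 87 mm and grips with 3 to 60 N. Pads are 19 mm wide; open, the fingers measure 117 mm over their backs; the gripper's body (75 mm by 190 mm) begins 51 mm behind the grasp point.
Start: joints at [-1.301, 0.321, -0.07, 1.45, 0.023, 1.371, -0.057], TCP at [0.164, 0.629, 0.192] pointing down, gripper open.
Joint ranges: [-2.86, 2.86], [-0.3, 2.09], [-1.38, 1.24], [0.06, 2.45], [-1.56, 4.7], [0.09, 2.05], [-2.69, 2.69]. Speed limits (rad/s): [2.57, 2.57, 3.14, 3.14, 3.14, 3.14, 3.14].

## Interface

Orientations are given as a rotation vector (axis times angle).
In Python, from bench import ctrl, vision gives the robot as it stands.
- The arm moves only by the tool jog_arm, never from a script. Its argument "increments" is a list of rows, each an object of numbers: "tx", "ty", "tz": the shift along the tool's x, y, z in mm; "wx", "wy", "wz": the turn, a rotation vector about the tool's x, y, z in rad; "gripper": the opening, from 0 (shut) to 1 (fully open). In form: [{"tx": .., "ty": .., "tz": .., "wx": .., "wy": .., "wz": .., "gripper": ..}, ...]. A call has exactly 5 rows; each row is the pose to reach, as a shift and turn from the pose commanded when the call began, along the tool's axes at that moment; what a row does not reach only later rows make up. A row lasts 1/12 s, in which the tool goes at most 41.7 mm and 7.16 degrees, less where a joint would pass 70% of its speed; a pose out of reach is approached as far as the arm can. A call with a gripper value outside its range is refused whole. The fingers move at their own pace and stop on an object; "grip_force" is the grip in N (left out, the last holds). Time passes only in rows, so rows that repeat a pose let the fingers close, or fill a call up. It gives the time, the measured TCP pose, the force, the opening and the grip force at its end, in the units of the state.
- ctrl.get_state(): the state, without advancing time (a new reading comes with each control period).
- vision.get_image(name): name is "scene" or "top" or "wrist"; returns a dict with "color" (400x640x3 uint8, blue, green, red), "fx", "fy", "cx", "cy" (pixels), "extrinsics" (4x4, takes a point from world to camera coordinates). Camera axes: x right, y down, z forward; pixel columns grow to the right and rows downward; lengths in m; the calibration is good to about 2 mm. A picture is of the moment at which its call begins. There is no depth.
- ctrl.close_job(): hands the job in; it is judged then, once.
Trained networks look in the newest picture that a camera, given by its name, has taken for a name from the list of things; names that differ only in an ending like _2 or _b are one class to them, and where a whole thing is asked for, a point or a joint stands for the part that bears it (a point fixed in the world has none). Each returns a list of dicts, best first, with "conf" (0 to 1); they miss things now and then, are a little off and sometimes report something else, mostly with a low value. They report only what shows in the picture. A call takes as long as a camera call. They do not tell look-alikes from the thing itself.
- vision.spot_in(camera, thing): "bbox" ([left, top, right, bottom] in pixels, round what is visible of it).
The state is a dict: "time": time; "joint_positions": joint angles; "qd": joint speeds; "joint_torque": joint torques, N m; "position": TCP position; "tool_rot": TCP orientation; "ft_force": force on the tool from outside, world axes, zero at the start; "torque": the same for the moment, N m; "grip_width": opening from 0.0 (shut) to 1.0 (fully open); "grip_force": force on a finger pad.
Only numpy, scipy, OpenCV 4.12 (cv2) and the standard library are available. Lean on these libraries where they do the work, as an engineer would, in place of code of your own. Each camera call takes 0.05 s, during which the arm holds its last target. There are 200 camera calls.

## Task

Lift the retaining bar out of its two brackets and lay it on the leather mat. Then take the buff paddle and, with its leather end, gently roll the polished mill roll along the rails until it has dropped into the rests at the other end; do not let it run away fast, and let neither gripper nor bar touch the roll. Finally lay the paddle down flat on the bench or the mat, clear of the stand, and leave everything else where it is.

Things in the scene. Friction and masses are not known exactly. Their poses are not given: they have to be found in the camera images.
- stand: Fixed mill-roll stand: wooden base 170 x 250 x 18 mm (x, y, z) with two steel rails along its y axis. Origin: middle of the underside, on the bench. Rails: 10 mm wide, from 38.5 to 48.5 mm either side of the middle, tops 45 mm above the bench, 212 mm long, a horn 16 mm high on each end, 96 to 104 mm from the middle. Between the rails nothing rises above the base.
- parking (a point): Centre of the parking place (stand frame 0, -80, 51 mm), where the roll's centre lies at first, its necks in shallow dips of the rails (4.5 mm deep, 25 mm wide, 20 degree slopes). Axes as the stand's: the roll travels along +y.
- rest (a point): Centre of the rests at the other end (stand frame 0, +80, 51 mm): two dips like the parking ones, where the roll's centre lies once it has dropped in. Axes as the stand's.
- brackets (a point): Middle between the stand's two open-topped U brackets (stand frame 0, -14, 56 mm), which stand 72 mm either side of it along the stand's x, outside the rails; slots 15.5 mm wide, slot floor 50 mm and tops 72 mm above the bench.
- roll_center (a point): Centre of the loose steel mill roll, 0.9 kg, lying across the rails on its necks, its x along its axis: polished barrel 42 mm across, 72 mm long, hanging between the rails with 2.5 mm play each side; necks 20 mm across, 26 mm long. Centre 55 mm above the bench on level rail, 51 in a dip. 2 to 5 N pushes it out of a dip; then it coasts easily and drops into the next dip from 12 mm away.
- bar_center (a point): Centre of the loose retaining bar, 0.23 kg, x along it: dark square steel bar 180 x 12 x 12 mm, with a rubber sleeve 60 mm long, 18 x 18 mm, round its middle. At first across the rails in the brackets, centre 56 mm above the bench, 36 mm free between sleeve and roll; lifted straight up 25 mm it is clear. Flat on the mat its centre is 12 mm above the bench.
- mat: Tan leather mat fixed to the bench, 180 x 130 x 3 mm (its x, y, z); origin in the middle of its underside.
- paddle_grip (a point): Middle of the handle of the loose wooden buff paddle, half-way up: 0.12 kg, 200 mm long, lying flat on the bench, this point 11 mm above it. Its x points from handle to blade. The wooden handle, 26 mm wide, 20 mm thick, runs from 55 mm behind to 73 mm ahead of this point; the dark leather-covered blade, 58 mm wide, 22 mm thick, from 81 to 145 mm ahead.
- paddle_face (a point): Centre of the flat leather end face of the paddle's blade (58 mm wide, 22 mm high), 145 mm ahead of paddle_grip along the paddle's x; axes as the paddle's.
- mallet_mid (a point): Bystander, to be left alone: wooden-handled rawhide mallet, 190 mm long, beyond the stand; point at its middle.
- dish_mid (a point): Bystander, to be left alone: small red plastic dish, 72 mm across, 24 mm high, far left; point at its middle.
- dapping_mid (a point): Bystander, to be left alone: steel dapping block, 55 mm cube with hollows, far right; point at its middle.
- tub_mid (a point): Bystander, to be left alone: clear round tub of wire findings, 96 mm across, 22 mm high, nearest the robot; point at its middle.
- pliers_mid (a point): Bystander, to be left alone: pliers with black handles, 135 mm long, 14 mm high, near left; point at its middle.
- spool_mid (a point): Bystander, to be left alone: spool of copper wire, 68 mm across, 36 mm high, beyond the stand, right; point at its middle.
- oil_mid (a point): Bystander, to be left alone: amber oil bottle, 52 mm across, 115 mm high, beyond the stand, left; point at its middle.
There are look-alikes about, which are no part of the job. What is shaped like the part that bears paddle_grip but yellow is not meant. Of the things shaped like the mat, the tan one is meant.

How it is judged:
On the way, in this order (a step that is already met when the one before it is completed fails the run):
1. the bar has been lifted out of its brackets and lies released on the mat, the roll still in its parking dips (x of bar_center in the frame of mat between -0.07 and 0.07 m and y of bar_center in the frame of mat between -0.055 and 0.055 m and height (world z) of bar_center between 0.006 and 0.018 m and contact force between the fingers and bar below 0.1 N and y of roll_center in the frame of stand between -0.09 and -0.07 m), for 0.2 s.
2. the roll is under way along the rails, with the paddle's leather end behind it (y of roll_center in the frame of stand between -0.055 and 0.055 m and z of roll_center in the frame of stand between 0.048 and 0.06 m and distance between paddle_face and roll_center below 0.06 m and angle between the x axis of paddle_face and the y axis of stand, either way round below 0.5 rad), for 0.1 s.
At the end, for the whole second after the job is handed in: Roll at rest in both working rests (centre within 6 mm along and across, axis square within 0.08 rad). Bar flat and still on the mat, centre 20 mm inside its ends and 10 mm inside its long sides. Paddle flat (0.2 rad) and still on bench or mat, not touching the stand (y of roll_center in the frame of stand between 0.074 and 0.086 m and x of roll_center in the frame of stand between -0.006 and 0.006 m and z of roll_center in the frame of stand between 0.0481 and 0.0531 m and angle between the x axis of roll_center and the x axis of stand, either way round below 0.08 rad and x of bar_center in the frame of mat between -0.07 and 0.07 m and y of bar_center in the frame of mat between -0.055 and 0.055 m and height (world z) of bar_center between 0.006 and 0.018 m and linear speed of each of roll, bar, paddle below 0.01 m/s and angle between paddle_grip's own z axis and vertical below 0.2 rad and height (world z) of paddle_grip below 0.022 m and contact force between paddle and stand below 0.05 N).
It fails at once if the gripper, the arm or the bar touched the roll (contact force between any of the fingers, the arm, bar and roll above 1 N).
It fails at once if the roll ran faster than 0.35 m/s (linear speed of roll above 0.35 m/s).
It fails at once if the bar or the paddle was dropped (over 1.2 m/s) (linear speed of any of bar, paddle above 1.2 m/s).
It fails at once if the roll left its rails (z of roll_center in the frame of stand below 0.04 m or z of roll_center in the frame of stand above 0.075 m).
It fails at once if a bystander was moved by more than 30 mm (distance of any of mallet_mid, dish_mid, dapping_mid, tub_mid, pliers_mid, spool_mid, oil_mid from where it was at the start of the episode above 0.03 m).
It also fails if it takes over 72 s, if anything falls off the work surface, if the arm or the gripper's body presses on something with over 40 N, if the wrist force passes 120 N, or if a joint passes its speed limit or range.

## Working session

There is one attempt and no reset: what is moved stays moved. The work goes in short steps, Python scripts to look and compute and a tool call to move; the robot and the scene stay as the last step left them, time stands still between calls to the robot, and variables do not carry over. Pictures are saved under pics/ and viewed, at most 10 in all, crops included, and the job is handed in when it is done.

Besides the shell and the picture viewer there is one more tool, called after ">>>" as a command line: name --argument value ..., lists and objects as JSON in quotes. jog_arm: Moves the arm, as the interface text tells. Its arguments: {"type":"object","properties":{"increments":{"type":"array"},"grip_force":{"type":"number"}},"required":["increments"]}

```bash
ls; mkdir -p pics; cat > h.py <<'E'
import numpy as np, cv2
from bench import ctrl, vision
from scipy.spatial.transform import Rotation as R
def snap(cam,fn=None):
    im=vision.get_image(cam)
    if fn: cv2.imwrite('pics/'+fn,im['color'])
    return im
def ray(im,u,v,z):
    E=np.array(im['extrinsics']);Rm=E[:3,:3];c=-Rm.T@E[:3,3]
    d=Rm.T@np.array([(u-im['cx'])/im['fx'],(v-im['cy'])/im['fy'],1])
    return c+d*(z-c[2])/d[2]
def proj(im,p):
    E=np.array(im['extrinsics']);q=E[:3,:3]@np.array(p)+E[:3,3]
    return np.array([im['fx']*q[0]/q[2]+im['cx'],im['fy']*q[1]/q[2]+im['cy']])
def rel(p,rotm=None):
    "shift mm in tool axes to world p; and turn"
    s=ctrl.get_state();T=R.from_rotvec(s['tool_rot'])
    o=T.inv().apply(np.array(p)-s['position'])*1000
    w=None if rotm is None else (T.inv()*rotm).as_rotvec()
    return np.round(o,1),w
E
python3 - <<'E'
from h import *
s=ctrl.get_state();print(s['time'],s['position'],s['tool_rot'],R.from_rotvec(s['tool_rot']).as_matrix().round(3))
for cam in ['top','scene']:
    im=snap(cam,cam+'0.png');E=np.array(im['extrinsics']);print(cam,(-E[:3,:3].T@E[:3,3]).round(3),im['fx'],ray(im,320,200,0))
    for t in ['stand','roll_center','bar_center','mat','paddle_grip','tub_mid','pliers_mid']:
        for r in vision.spot_in(cam,t)[:3]:
            b=r['bbox'];print(t,round(r['conf'],2),np.round(b),ray(im,(b[0]+b[2])/2,(b[1]+b[3])/2,0.01).round(3))
E
```

```text
pics
0.0 [0.16435564 0.62824911 0.19054258] [-4.00615440e-01 -3.11578050e+00  2.98452477e-03] [[-0.967  0.253 -0.   ]
 [ 0.253  0.967 -0.002]
 [-0.    -0.002 -1.   ]]
top [0.402 0.049 1.384] 506.21402387579434 [0.49976478 0.03855251 0.        ]
stand 0.64 [281. 129. 389. 215.] [ 0.577 -0.002  0.01 ]
roll_center 0.91 [353. 154. 371. 201.] [ 0.563 -0.074  0.01 ]
bar_center 0.85 [329. 139. 354. 205.] [ 0.577 -0.018  0.01 ]
mat 0.96 [435. 185. 493. 256.] [ 0.453 -0.355  0.01 ]
mat 0.6 [435. 281. 482. 352.] [ 0.195 -0.34   0.01 ]
paddle_grip 0.94 [147. 256. 221. 287.] [0.298 0.4   0.01 ]
paddle_grip 0.81 [180. 146. 205. 221.] [0.537 0.387 0.01 ]
paddle_grip 0.74 [202. 102. 225. 128.] [0.727 0.337 0.01 ]
tub_mid 0.91 [312. 224. 351. 260.] [0.385 0.004 0.01 ]
pliers_mid 0.73 [260. 234. 289. 286.] [0.334 0.158 0.01 ]
scene [1.33  0.722 0.839] 494.1184856582084 [ 0.40974535 -0.03924218  0.        ]
stand 0.68 [239. 195. 343. 274.] [0.593 0.015 0.01 ]
roll_center 0.95 [253. 194. 299. 213.] [ 0.516 -0.115  0.01 ]
roll_center 0.38 [155. 191. 186. 216.] [ 0.719 -0.34   0.01 ]
bar_center 0.96 [257. 201. 315. 228.] [ 0.536 -0.056  0.01 ]
mat 0.79 [200. 152. 271. 191.] [ 0.478 -0.331  0.01 ]
mat 0.75 [268. 125. 322. 160.] [ 0.211 -0.322  0.01 ]
mat 0.29 [252. 195. 299. 214.] [ 0.522 -0.112  0.01 ]
paddle_grip 0.75 [338. 305. 368. 331.] [0.715 0.314 0.01 ]
paddle_grip 0.69 [321. 188. 357. 210.] [0.38  0.008 0.01 ]
paddle_grip 0.65 [436. 221. 514. 257.] [0.286 0.393 0.01 ]
tub_mid 0.85 [320. 188. 355. 211.] [0.385 0.007 0.01 ]
tub_mid 0.56 [390. 263. 440. 321.] [0.558 0.375 0.01 ]
pliers_mid 0.71 [383. 200. 404. 231.] [0.342 0.174 0.01 ]
```

View pics/top0.png

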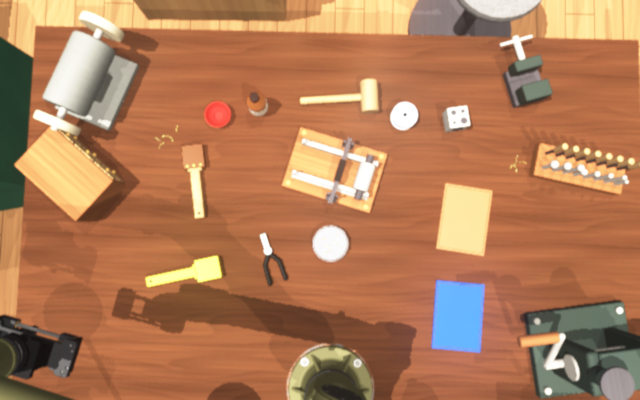

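View pics/scene0.png

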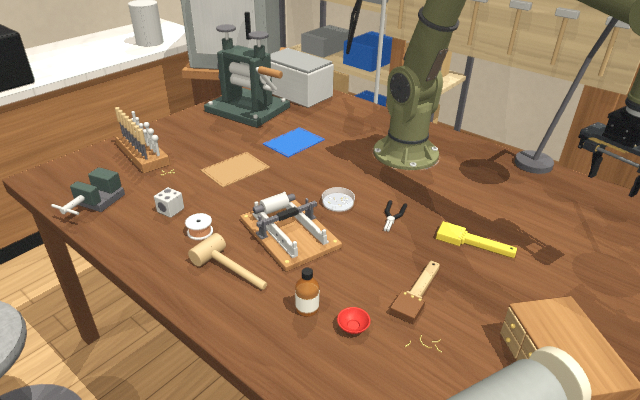

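The top view shows the stand at about (335,168), with the roll at its right end (362,178) and the bar at (341,172). The tan mat is at (464,219) and the blue decoy mat at (458,316). The brown paddle is at (195,182) with its blade up, and the yellow decoy paddle is at (185,271). The scene view agrees. Next I move over the stand for a closer look.

>>> jog_arm --increments '[{"tx":-35,"ty":-32,"gripper":0.5},{"tx":-70,"ty":-65,"gripper":0.5},{"tx":-98,"ty":-91,"gripper":0.5},{"tx":-126,"ty":-117,"gripper":0.5},{"tx":-150,"ty":-140,"gripper":0.5}]'

```text
validation failed for argument at $.in...
```

>>> jog_arm --increments '[{"tx":-28,"ty":-26},{"tx":-56,"ty":-52},{"tx":-84,"ty":-78},{"tx":-112,"ty":-104},{"tx":-140,"ty":-130}]'

```text
validation failed for argument at $.in...
```

>>> jog_arm --increments '[{"tx":-28,"ty":-26},{"tx":-56,"ty":-52},{"tx":-84,"ty":-78},{"tx":-112,"ty":-104},{"tx":-140,"ty":-130}]'

```text
validation failed for argument at $.in...
```

>>> jog_arm --increments '[{"tx":-28,"ty":-26,"wz":0.087},{"tx":-56,"ty":-52,"wz":0.087},{"tx":-84,"ty":-78,"wz":0.087},{"tx":-110,"ty":-102,"wz":0.087},{"tx":-127,"ty":-119,"wz":0.087}]'

```text
validation failed for argument at $.in...
```

```bash
python3 - <<'E'
from h import *
s=ctrl.get_state();print(s['time'],s['position'],s['joint_positions'],s['ft_force'])
im=snap('wrist','w1.png');E=np.array(im['extrinsics']);print((-E[:3,:3].T@E[:3,3]).round(3),im['fx'])
for t,z in [('stand',.018),('roll_center',.06),('bar_center',.056)]:
    for r in vision.spot_in('wrist',t)[:2]:
        b=r['bbox'];print(t,round(r['conf'],2),np.round(b),ray(im,(b[0]+b[2])/2,(b[1]+b[3])/2,z).round(4))
E
```

```text
0.8 [0.16446959 0.62887129 0.19172366] [-1.30091964  0.32094504 -0.07011495  1.45049743  0.02259823  1.37080968
 -0.05688445] [-0.6414829   0.80518394 -0.67445262]
[0.087 0.649 0.385] 344.4513912883567
```

View pics/w1.png

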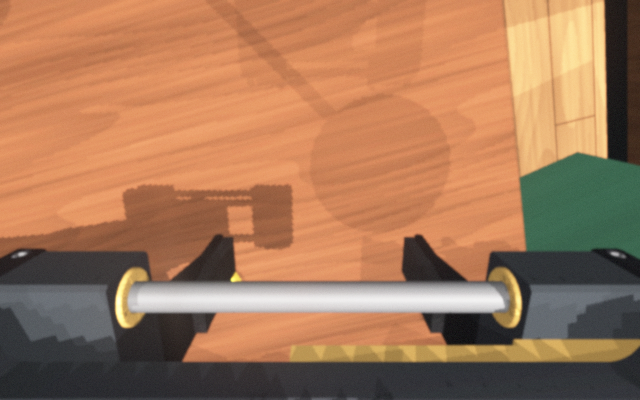

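All moves were refused and nothing moved. The picture shows only bench and the open fingers, with tips at about (235,240) and (405,240). Probably every key has to be given in each row, so I try one call that way.

>>> jog_arm --increments '[{"tx":-30,"ty":-28,"tz":0,"wx":0,"wy":0,"wz":0,"gripper":0.5},{"tx":-60,"ty":-56,"tz":0,"wx":0,"wy":0,"wz":0,"gripper":0.5},{"tx":-90,"ty":-84,"tz":0,"wx":0,"wy":0,"wz":0,"gripper":0.5},{"tx":-120,"ty":-112,"tz":0,"wx":0,"wy":0,"wz":0,"gripper":0.5},{"tx":-140,"ty":-130,"tz":0,"wx":0,"wy":0,"wz":0,"gripper":0.5}]'

```text
time: 1.42
position: [0.2699, 0.4639, 0.1919]
tool_rot: [0.406, 3.114, -0.001]
ft_force: [1.1, 0.9, 0.1]
grip_width: 0.704
grip_force: 0.0
```

>>> jog_arm --increments '[{"tx":-32,"ty":-26,"tz":0,"wx":0,"wy":0,"wz":0,"gripper":0.5},{"tx":-64,"ty":-52,"tz":0,"wx":0,"wy":0,"wz":0,"gripper":0.5},{"tx":-96,"ty":-78,"tz":0,"wx":0,"wy":0,"wz":0,"gripper":0.5},{"tx":-128,"ty":-104,"tz":0,"wx":0,"wy":0,"wz":0,"gripper":0.5},{"tx":-160,"ty":-130,"tz":0,"wx":0,"wy":0,"wz":0,"gripper":0.5}]'

```text
time: 1.83
position: [0.3898, 0.2997, 0.1921]
tool_rot: [0.4, 3.115, 0.002]
ft_force: [1.2, 0.8, 0.3]
grip_width: 0.508
grip_force: 0.0
```

>>> jog_arm --increments '[{"tx":-32,"ty":-26,"tz":0,"wx":0,"wy":0,"wz":0.02,"gripper":0.5},{"tx":-64,"ty":-52,"tz":0,"wx":0,"wy":0,"wz":0.04,"gripper":0.5},{"tx":-96,"ty":-78,"tz":0,"wx":0,"wy":0,"wz":0.06,"gripper":0.5},{"tx":-128,"ty":-104,"tz":0,"wx":0,"wy":0,"wz":0.08,"gripper":0.5},{"tx":-160,"ty":-130,"tz":0,"wx":0,"wy":0,"wz":0.087,"gripper":0.5}]'

```text
time: 2.25
position: [0.5118, 0.1334, 0.1921]
tool_rot: [0.537, 3.095, 0.002]
ft_force: [0.6, 0.2, -0.2]
grip_width: 0.498
grip_force: 0.0
```

>>> jog_arm --increments '[{"tx":-35,"ty":-22,"tz":0,"wx":0,"wy":0,"wz":0,"gripper":0.5},{"tx":-70,"ty":-44,"tz":0,"wx":0,"wy":0,"wz":0,"gripper":0.5},{"tx":-105,"ty":-66,"tz":0,"wx":0,"wy":0,"wz":0,"gripper":0.5},{"tx":-135,"ty":-88,"tz":0,"wx":0,"wy":0,"wz":0,"gripper":0.5},{"tx":-157,"ty":-110,"tz":0,"wx":0,"wy":0,"wz":0,"gripper":0.5}]'

```text
time: 2.67
position: [0.6234, -0.0236, 0.1916]
tool_rot: [0.537, 3.094, -0.001]
ft_force: [-0.4, -0.0, 0.1]
grip_width: 0.498
grip_force: 0.0
```

```bash
cat > look.py <<'E'
from h import *
import sys
s=ctrl.get_state();print(s['time'],s['position'].round(4),np.round(s['joint_positions'],2),s['ft_force'].round(1))
im=snap('wrist',sys.argv[1])
for a in sys.argv[2:]:
    t,z=a.split('=')
    for r in vision.spot_in('wrist',t)[:2]:
        b=r['bbox'];p=ray(im,(b[0]+b[2])/2,(b[1]+b[3])/2,float(z));print(t,round(r['conf'],2),np.round(b),p.round(4),rel(p)[0])
E
python3 look.py w2.png stand=.018 roll_center=.06 bar_center=.056
```

```text
2.6667 [ 0.6234 -0.0236  0.1916] [-0.46  0.29  0.56  1.54 -0.15  1.36  1.34] [-0.4 -0.   0.1]
stand 0.81 [196.  32. 451. 216.] [ 0.5787 -0.0013  0.018 ] [ 51.6  11.7 173.4]
roll_center 0.74 [217.  66. 271. 201.] [ 0.5585 -0.0736  0.06  ] [ 43.4 -67.  131.6]
bar_center 0.64 [226. 267. 237. 276.] [ 0.6885 -0.1454  0.056 ] [-104.5  -93.2  135.4]
bar_center 0.59 [299.  22. 325. 217.] [ 0.5683 -0.0099  0.056 ] [ 54.4  -6.4 135.5]
```

View pics/w2.png

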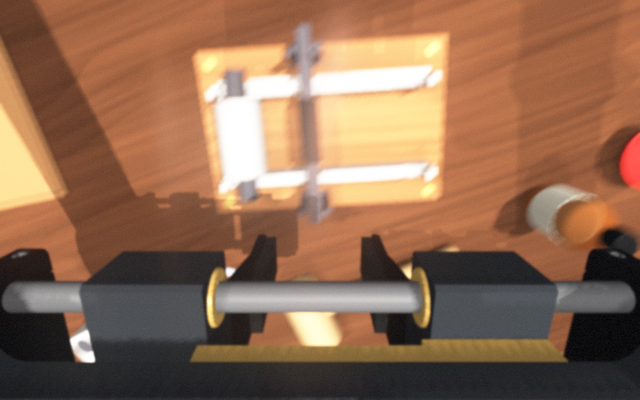

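The wrist view shows the bar from about (304,25) to (316,219), the roll at about (242,133) and the stand base edges around them. I use the bar ends and base corners for the fine pose.

```bash
python3 - <<'E'
from h import *
im=vision.get_image('wrist')
a=ray(im,304,24,.062);b=ray(im,316,220,.062);c=(a+b)/2
print(a,b,c,np.linalg.norm(a-b),np.arctan2(*(a-b)[[1,0]]))
C=np.array([ray(im,*p,.018) for p in [(194,50),(447,34),(441,203),(217,214)]]);print(C.mean(0),np.linalg.norm(np.diff(C,axis=0),axis=1))
y=(C[1]+C[2]-C[0]-C[3]);y/=np.linalg.norm(y);print('stand yaw',np.arctan2(-y[0],y[1]),'bracket',C.mean(0)-.014*y)
s=ctrl.get_state();M=R.from_rotvec(s['tool_rot']).as_matrix();print('tool x yaw',np.arctan2(M[1,0],M[0,0]),'y',np.arctan2(-M[0,1],M[1,1]),M[:,2])
print(rel(c)[0],rel(C.mean(0)-.014*y)[0])
# bar sleeve direct row/col centroid, dark pixels
im2=im['color'];g=im2[100:170,285:335].max(2);d=g<115
print([ (i+100, np.where(d[i])[0].min()+285, np.where(d[i])[0].max()+285) for i in range(0,70,10) if d[i].any()])
E
```

```text
[0.48915547 0.01279    0.062     ] [ 0.6594164  -0.03801467  0.062     ] [ 0.57428594 -0.01261234  0.062     ] 0.17767919479947522 2.851610808760734
[ 0.58411243 -0.00162846  0.018     ] [0.2480299  0.17298012 0.25165622]
stand yaw -0.290667020559679 bracket [ 0.58010016 -0.0150412   0.018     ]
tool x yaw 2.7990395897623537 y -0.3425535957525374 [-4.61179284e-04  9.23069670e-04 -9.99999468e-01]
[ 47.   -8.6 129.5] [ 40.7  -9.  173.5]
[]
```

>>> jog_arm --increments '[{"tx":22,"ty":-5,"tz":0,"wx":0,"wy":0,"wz":-0.03,"gripper":0.41},{"tx":44,"ty":-9,"tz":0,"wx":0,"wy":0,"wz":-0.052,"gripper":0.41},{"tx":44,"ty":-9,"tz":30,"wx":0,"wy":0,"wz":-0.052,"gripper":0.41},{"tx":44,"ty":-9,"tz":60,"wx":0,"wy":0,"wz":-0.052,"gripper":0.41},{"tx":44,"ty":-9,"tz":80,"wx":0,"wy":0,"wz":-0.052,"gripper":0.41}]'

```text
time: 3.33
position: [0.5757, -0.0118, 0.11]
tool_rot: [-0.449, -3.108, -0.003]
ft_force: [-0.8, -0.4, -0.1]
grip_width: 0.414
grip_force: 0.0
```

```bash
python3 - <<'E'
from h import *
im=snap('wrist','w3.png');s=ctrl.get_state()
M=R.from_rotvec(s['tool_rot']).as_matrix();print(s['position'],'y yaw',np.arctan2(-M[0,1],M[1,1]),s['grip_width'])
for t,z in [('roll_center',.06),('bar_center',.056)]:
    for r in vision.spot_in('wrist',t)[:2]: print(t,r['conf'],np.round(r['bbox']))
E
```

```text
[ 0.57311986 -0.01194758  0.10618815] y yaw -0.2868100169060514 0.4160689036201631
roll_center 0.84 [202. 125. 262. 276.]
roll_center 0.46 [250.   0. 297.   5.]
bar_center 0.7 [304.  79. 329. 280.]
```

View pics/w3.png

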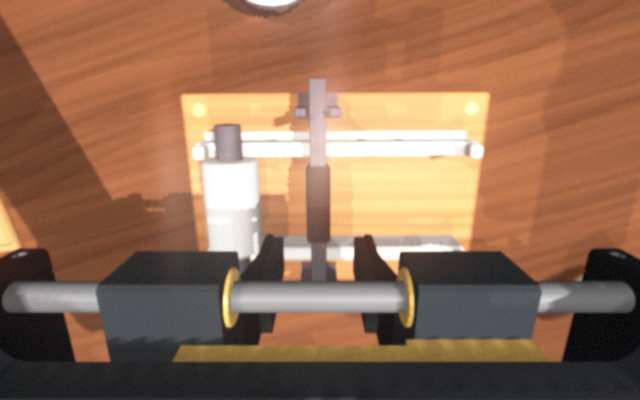

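The bar is vertical at column 318, midway between the fingers. Its sleeve runs over rows 165–242. I check the offset along the bar.

```bash
python3 - <<'E'
from h import *
im=vision.get_image('wrist');s=ctrl.get_state();p=s['position']
print(s['position'],proj(im,[p[0],p[1],.06]),rel(ray(im,318.3,203.5,.065))[0],rel(ray(im,318,(79+280)/2,.062))[0])
# roll
print(rel(ray(im,232,158,.062))[0])
E
```

```text
[ 0.57728315 -0.01332922  0.1123423 ] [317.92735021 207.9616191 ] [ 5.1  0.2 47.3] [22.3  0.  50.3]
[ 38.  -61.   50.3]
```

>>> jog_arm --increments '[{"tx":4,"ty":0,"tz":15,"wx":0,"wy":0,"wz":0,"gripper":0.41},{"tx":4,"ty":0,"tz":30,"wx":0,"wy":0,"wz":0,"gripper":0.41},{"tx":4,"ty":0,"tz":45,"wx":0,"wy":0,"wz":0,"gripper":0.41},{"tx":4,"ty":0,"tz":57,"wx":0,"wy":0,"wz":0,"gripper":0.41},{"tx":4,"ty":0,"tz":62,"wx":0,"wy":0,"wz":0,"gripper":0.41}]'

```text
time: 3.95
position: [0.5737, -0.0131, 0.0496]
tool_rot: [0.454, 3.108, 0.001]
ft_force: [0.1, -0.3, -0.2]
grip_width: 0.409
grip_force: 0.0
```

>>> jog_arm --increments '[{"tx":0,"ty":0,"tz":0,"wx":0,"wy":0,"wz":0,"gripper":0.0},{"tx":0,"ty":0,"tz":0,"wx":0,"wy":0,"wz":0,"gripper":0.0},{"tx":0,"ty":0,"tz":0,"wx":0,"wy":0,"wz":0,"gripper":0.0},{"tx":0,"ty":0,"tz":0,"wx":0,"wy":0,"wz":0,"gripper":0.0},{"tx":0,"ty":0,"tz":0,"wx":0,"wy":0,"wz":0,"gripper":0.0}]' --grip_force 25

```text
time: 4.37
position: [0.5741, -0.0137, 0.0505]
tool_rot: [0.455, 3.107, 0.001]
ft_force: [0.1, 0.1, -0.0]
grip_width: 0.115
grip_force: 0.0
```

```bash
python3 look.py w4.png bar_center=.056; python3 -c "
from h import *
s=ctrl.get_state();print(s)"
```

```text
4.3667 [ 0.5741 -0.0137  0.0505] [-0.47  0.29  0.53  1.83 -0.17  1.06  1.39] [ 0.1  0.1 -0. ]
bar_center 0.74 [302.  79. 338. 346.] [ 0.5605 -0.0083  0.056 ] [14.3  1.4 -5.9]
{'time': 4.4667, 'joint_positions': array([-0.47363208,  0.29490301,  0.52490372,  1.82632232, -0.16773635,
        1.06349694,  1.39432987]), 'qd': array([-0.00039663,  0.00255963, -0.00047103,  0.00470796, -0.00088132,
       -0.00085455, -0.00037927]), 'joint_torque': array([-1.25828476e-03, -3.91620827e+01,  4.76111367e+00, -2.75263757e+01,
        3.05383466e-02,  7.75700575e-02, -7.76910747e-04]), 'position': array([ 0.57375899, -0.01369371,  0.05010873]), 'tool_rot': array([4.55050964e-01, 3.10775070e+00, 5.61896583e-04]), 'ft_force': array([-0.09448968, -0.4011749 ,  0.79485577]), 'torque': array([-0.01165605,  0.00015439, -0.02000099]), 'grip_force': 0.0, 'grip_width': 0.045480052414891024}
```

View pics/w4.png

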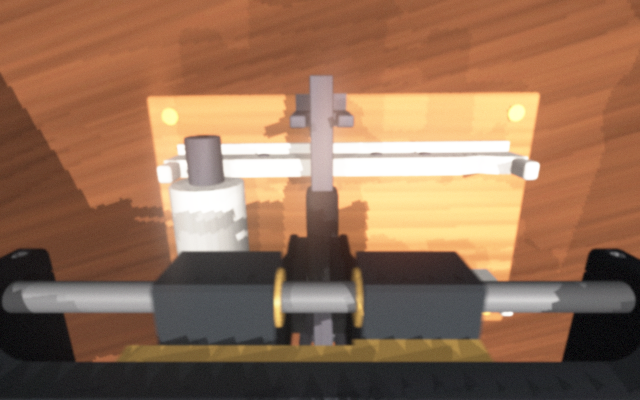

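>>> jog_arm --increments '[{"tx":0,"ty":0,"tz":0,"wx":0,"wy":0,"wz":0,"gripper":0.0},{"tx":0,"ty":0,"tz":0,"wx":0,"wy":0,"wz":0,"gripper":0.0},{"tx":0,"ty":0,"tz":0,"wx":0,"wy":0,"wz":0,"gripper":0.0},{"tx":0,"ty":0,"tz":0,"wx":0,"wy":0,"wz":0,"gripper":0.0},{"tx":0,"ty":0,"tz":0,"wx":0,"wy":0,"wz":0,"gripper":0.0}]' --grip_force 25

```text
time: 4.88
position: [0.5734, -0.0138, 0.0496]
tool_rot: [-0.455, -3.108, -0.0]
ft_force: [-1.1, 0.7, 0.1]
grip_width: 0.006
grip_force: 0.0
```

```bash
python3 - <<'E'
from h import *
im=vision.get_image('wrist');cv2.imwrite('pics/w5.png',cv2.resize(im['color'][60:380,160:480],None,fx=1.8,fy=1.8,interpolation=cv2.INTER_CUBIC))
s=ctrl.get_state();print(s['grip_width'],s['grip_force'],s['position'])
E
```

```text
0.003472710685603584 0.0 [ 0.57344753 -0.01373564  0.04963749]
```

View pics/w5.png

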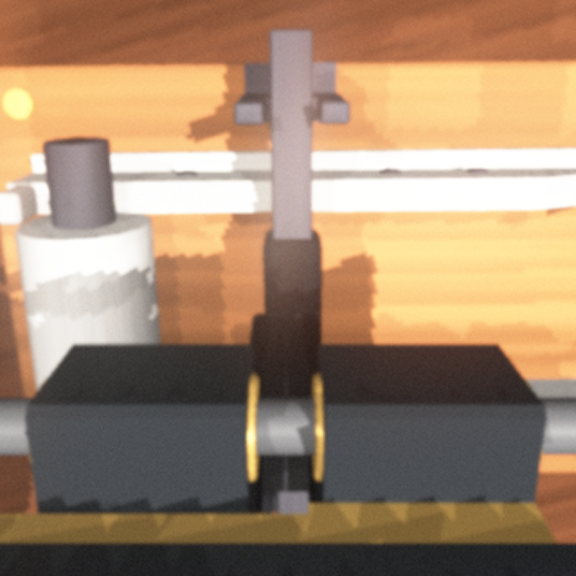

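The crop shows the fingers shut with the bar still below them in its bracket. The opening reads 0.003, so the fingers did not hold the sleeve. I check the finger geometry against the camera.

```bash
python3 - <<'E'
from h import *
im=vision.get_image('wrist');s=ctrl.get_state();E=np.array(im['extrinsics']);p=s['position']
T=R.from_rotvec(s['tool_rot'])
c=-E[:3,:3].T@E[:3,3];print('cam in tool mm',T.inv().apply(c-p)*1000,'axis',T.inv().apply(E[2,:3]))
for dz in [-60,-40,-19,0]: 
    q=p+T.apply([0,0,dz/1000]); print(dz,proj(im,q),(E[:3,:3]@q+E[:3,3])[2], proj(im,q+T.apply([.0095,.0,0])))
for z in (.065,.062,.05): print('sleeve near/far end', z,[proj(im,[0.572-.0287*k/3*1,-.0135+0.0086*k/3,z]).round(0) for k in (-3,3)])
E
sed -n 1,5p /dev/null; python3 - <<'E'
import cv2
im=cv2.imread('pics/w4.png');cv2.imwrite('pics/w4c.png',cv2.resize(im[180:350,240:400],None,fx=4,fy=3.5,interpolation=cv2.INTER_CUBIC))
E
```

```text
cam in tool mm [ 8.00563885e+01  3.10364337e-03 -1.93137537e+02] axis [-2.88353824e-01  5.48346561e-04  9.57523771e-01]
-60 [318.06189061 284.72088043] 0.15056692027812718 [318.05185477 265.14744914]
-40 [318.05177101 263.13857214] 0.16971739569112176 [318.04272016 245.45592114]
-19 [318.04334295 245.16383922] 0.18982539487476607 [318.03514148 229.1185282 ]
0 [318.03712157 231.89535014] 0.20801834651711093 [318.02956394 217.09500036]
sleeve near/far end 0.065 [array([318., 287.]), array([318., 188.])]
sleeve near/far end 0.062 [array([318., 285.]), array([318., 187.])]
sleeve near/far end 0.05 [array([318., 274.]), array([318., 182.])]
```

View pics/w4c.png

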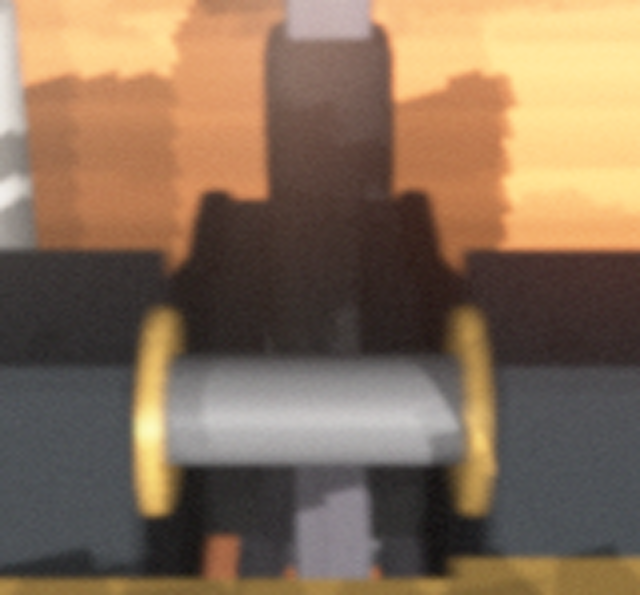

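The finger tips show at row 236 in every wrist picture, while the reported TCP projects to row 232 (217 at its front edge). So the real finger ends seem to lie well short of the reported TCP. I probe downward with the shut fingers onto the sleeve (top at 65 mm) to measure this.

>>> jog_arm --increments '[{"tx":0,"ty":0,"tz":2,"wx":0,"wy":0,"wz":0,"gripper":0.0},{"tx":0,"ty":0,"tz":4,"wx":0,"wy":0,"wz":0,"gripper":0.0},{"tx":0,"ty":0,"tz":6,"wx":0,"wy":0,"wz":0,"gripper":0.0},{"tx":0,"ty":0,"tz":7,"wx":0,"wy":0,"wz":0,"gripper":0.0},{"tx":0,"ty":0,"tz":8,"wx":0,"wy":0,"wz":0,"gripper":0.0}]'

```text
time: 5.4
position: [0.5733, -0.0138, 0.0414]
tool_rot: [-0.455, -3.108, 0.0]
ft_force: [-0.1, -0.5, 0.6]
grip_width: 0.003
grip_force: 0.0
```

>>> jog_arm --increments '[{"tx":0,"ty":0,"tz":1,"wx":0,"wy":0,"wz":0,"gripper":0.0},{"tx":0,"ty":0,"tz":2,"wx":0,"wy":0,"wz":0,"gripper":0.0},{"tx":0,"ty":0,"tz":3,"wx":0,"wy":0,"wz":0,"gripper":0.0},{"tx":0,"ty":0,"tz":4,"wx":0,"wy":0,"wz":0,"gripper":0.0},{"tx":0,"ty":0,"tz":4,"wx":0,"wy":0,"wz":0,"gripper":0.0}]'

```text
time: 5.82
position: [0.5733, -0.0137, 0.0374]
tool_rot: [-0.455, -3.108, 0.0]
ft_force: [0.5, 1.0, -0.8]
grip_width: 0.001
grip_force: 0.0
```

>>> jog_arm --increments '[{"tx":0,"ty":0,"tz":1,"wx":0,"wy":0,"wz":0,"gripper":0.0},{"tx":0,"ty":0,"tz":2,"wx":0,"wy":0,"wz":0,"gripper":0.0},{"tx":0,"ty":0,"tz":3,"wx":0,"wy":0,"wz":0,"gripper":0.0},{"tx":0,"ty":0,"tz":3,"wx":0,"wy":0,"wz":0,"gripper":0.0},{"tx":0,"ty":0,"tz":3,"wx":0,"wy":0,"wz":0,"gripper":0.0}]'

```text
time: 6.23
position: [0.5735, -0.0138, 0.0347]
tool_rot: [0.455, 3.108, 0.0]
ft_force: [-0.6, -0.3, 0.6]
grip_width: 0.005
grip_force: 0.0
```

>>> jog_arm --increments '[{"tx":0,"ty":0,"tz":1,"wx":0,"wy":0,"wz":0,"gripper":0.0},{"tx":0,"ty":0,"tz":2,"wx":0,"wy":0,"wz":0,"gripper":0.0},{"tx":0,"ty":0,"tz":3,"wx":0,"wy":0,"wz":0,"gripper":0.0},{"tx":0,"ty":0,"tz":3,"wx":0,"wy":0,"wz":0,"gripper":0.0},{"tx":0,"ty":0,"tz":3,"wx":0,"wy":0,"wz":0,"gripper":0.0}]'

```text
time: 6.65
position: [0.5736, -0.0137, 0.0344]
tool_rot: [-0.455, -3.108, -0.002]
ft_force: [-7.1, -0.4, 17.0]
grip_width: 0.006
grip_force: 9.0
```

```bash
python3 - <<'E'
from h import *
im=vision.get_image('wrist');cv2.imwrite('pics/w6.png',im['color'])
cv2.imwrite('pics/w6c.png',cv2.resize(im['color'][60:340,220:420],None,fx=3,fy=2.1,interpolation=cv2.INTER_CUBIC))
sc=vision.get_image('scene');u=proj(sc,[.573,-.014,.06]).astype(int);print(u)
cv2.imwrite('pics/s6c.png',cv2.resize(sc['color'][u[1]-60:u[1]+40,u[0]-70:u[0]+70],None,fx=5,fy=5,interpolation=cv2.INTER_CUBIC))
s=ctrl.get_state();print(s['grip_width'],s['position'],s['ft_force'])
E
```

```text
[287 211]
0.008140980979489666 [ 0.57358789 -0.01374168  0.03440141] [-7.41353114 -0.59441512 17.82312617]
```

View pics/s6c.png

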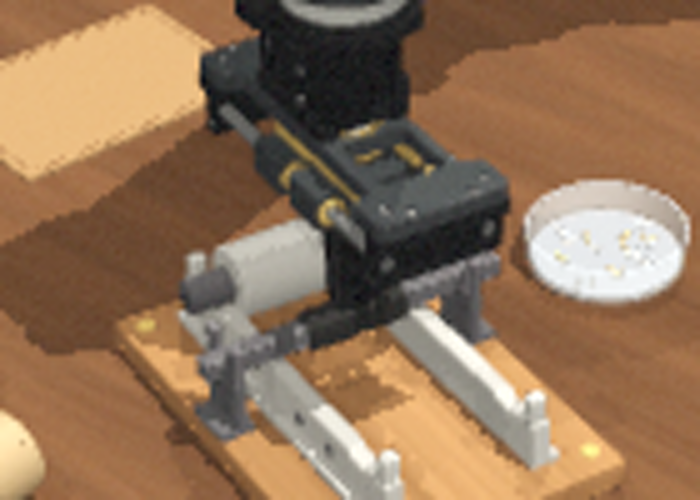

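Contact with the sleeve came at a reported TCP height of 34.5 mm, so the real tips end about 30 mm above the reported TCP. The scene crop shows the shut fingers standing on the sleeve. I raise, open and go down with that correction.

>>> jog_arm --increments '[{"tx":0,"ty":0,"tz":-15,"wx":0,"wy":0,"wz":0,"gripper":0.41},{"tx":0,"ty":0,"tz":-15,"wx":0,"wy":0,"wz":0,"gripper":0.41},{"tx":0,"ty":0,"tz":-15,"wx":0,"wy":0,"wz":0,"gripper":0.41},{"tx":0,"ty":0,"tz":-15,"wx":0,"wy":0,"wz":0,"gripper":0.41},{"tx":0,"ty":0,"tz":-15,"wx":0,"wy":0,"wz":0,"gripper":0.41}]'

```text
time: 7.17
position: [0.5728, -0.0137, 0.0458]
tool_rot: [-0.455, -3.107, 0.0]
ft_force: [-0.2, -0.7, 0.1]
grip_width: 0.3
grip_force: 0.0
```

>>> jog_arm --increments '[{"tx":0,"ty":0,"tz":0,"wx":0,"wy":0,"wz":0,"gripper":0.41},{"tx":0,"ty":0,"tz":0,"wx":0,"wy":0,"wz":0,"gripper":0.41},{"tx":0,"ty":0,"tz":10,"wx":0,"wy":0,"wz":0,"gripper":0.41},{"tx":0,"ty":0,"tz":15,"wx":0,"wy":0,"wz":0,"gripper":0.41},{"tx":0,"ty":0,"tz":18,"wx":0,"wy":0,"wz":0,"gripper":0.41}]'

```text
time: 7.58
position: [0.5724, -0.0137, 0.0271]
tool_rot: [-0.455, -3.106, 0.001]
ft_force: [1.1, 0.0, -0.6]
grip_width: 0.411
grip_force: 0.0
```

>>> jog_arm --increments '[{"tx":0,"ty":0,"tz":3,"wx":0,"wy":0,"wz":0,"gripper":0.41},{"tx":0,"ty":0,"tz":6,"wx":0,"wy":0,"wz":0,"gripper":0.41},{"tx":0,"ty":0,"tz":9,"wx":0,"wy":0,"wz":0,"gripper":0.41},{"tx":0,"ty":0,"tz":9,"wx":0,"wy":0,"wz":0,"gripper":0.1},{"tx":0,"ty":0,"tz":9,"wx":0,"wy":0,"wz":0,"gripper":0.0}]' --grip_force 25

```text
time: 8.0
position: [0.5734, -0.0137, 0.0196]
tool_rot: [-0.455, -3.108, -0.0]
ft_force: [-0.5, 0.4, 0.5]
grip_width: 0.328
grip_force: 0.0
```

>>> jog_arm --increments '[{"tx":0,"ty":0,"tz":0,"wx":0,"wy":0,"wz":0,"gripper":0.0},{"tx":0,"ty":0,"tz":0,"wx":0,"wy":0,"wz":0,"gripper":0.0},{"tx":0,"ty":0,"tz":0,"wx":0,"wy":0,"wz":0,"gripper":0.0},{"tx":0,"ty":0,"tz":0,"wx":0,"wy":0,"wz":0,"gripper":0.0},{"tx":0,"ty":0,"tz":0,"wx":0,"wy":0,"wz":0,"gripper":0.0}]' --grip_force 25

```text
time: 8.42
position: [0.5739, -0.013, 0.0199]
tool_rot: [0.454, 3.108, 0.001]
ft_force: [0.5, 2.6, -0.2]
grip_width: 0.206
grip_force: 25.0
```

>>> jog_arm --increments '[{"tx":0,"ty":0,"tz":-10,"wx":0,"wy":0,"wz":0,"gripper":0.0},{"tx":0,"ty":0,"tz":-22,"wx":0,"wy":0,"wz":0,"gripper":0.0},{"tx":0,"ty":0,"tz":-40,"wx":0,"wy":0,"wz":0,"gripper":0.0},{"tx":0,"ty":0,"tz":-65,"wx":0,"wy":0,"wz":0,"gripper":0.0},{"tx":0,"ty":0,"tz":-90,"wx":0,"wy":0,"wz":0,"gripper":0.0}]'

```text
time: 8.83
position: [0.5725, -0.0153, 0.1111]
tool_rot: [-0.457, -3.107, 0.003]
ft_force: [0.4, -0.6, -1.8]
grip_width: 0.203
grip_force: 25.0
```

```bash
python3 - <<'E'
from h import *
s=ctrl.get_state();print(s['time'],s['position'],s['ft_force'],s['grip_width'])
im=vision.get_image('top')
hsv=cv2.cvtColor(im['color'],cv2.COLOR_BGR2HSV)
def blob(x0,y0,x1,y1,lo,hi):
    m=cv2.inRange(hsv,lo,hi);k=np.zeros_like(m);k[y0:y1,x0:x1]=m[y0:y1,x0:x1]
    n,l,st,_=cv2.connectedComponentsWithStats(k);i=1+st[1:,4].argmax()
    return np.argwhere(l==i)[:,::-1]
print(hsv[219,464],hsv[160,193],hsv[200,197],hsv[230,420])
b=im['color']; print(b[219,464],b[230,420])
m=blob(420,170,510,270,(10,60,190),(30,200,255))
r=cv2.minAreaRect(m.astype(np.float32));C=np.array([ray(im,*p,.003) for p in cv2.boxPoints(r)])
e=np.diff(C,axis=0);print('mat',r,C.mean(0),np.linalg.norm(e,axis=1),[np.arctan2(v[1],v[0]) for v in e[:2]])
print('rel mat',rel(C.mean(0))[0])
for t in vision.spot_in('top','paddle_grip'): print(t['conf'],np.round(t['bbox'],1))
c=im['color'][135:230,165:225];cv2.imwrite('pics/pad.png',cv2.resize(c,None,fx=6,fy=6,interpolation=cv2.INTER_CUBIC))
E
```

```text
8.8333 [ 0.57254544 -0.01529207  0.11110234] [ 0.39650041 -0.57605363 -1.7734526 ] 0.20334104633733002
[ 23  87 255] [ 13 131 236] [ 29  27 255] [ 10 153 128]
[168 235 255] [ 51  76 128]
mat ((473.0, 221.5), (95.0, 72.0), 90.0) [ 0.45150654 -0.38045495  0.003     ] [0.19825608 0.25938498 0.19545176] [np.float64(-1.5469730432761293), np.float64(3.1361889366863807)]
rel mat [  15.1 -385.8  113.1]
0.96 [143.9 255.7 223.9 285.6]
0.88 [178.1 146.6 205.9 218.6]
```

View pics/pad.png

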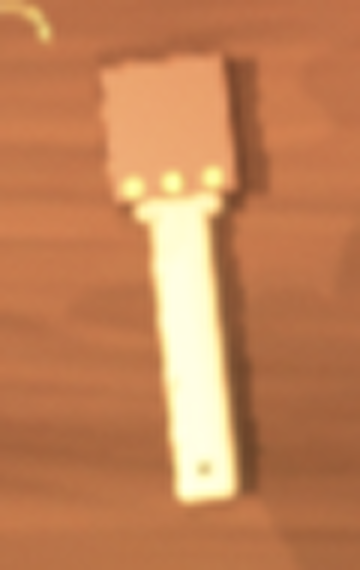

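The paddle crop, at 6x with its origin at (165,135), shows the blade at the top. The blade end's mid-point is at crop (162,60), or image (192,145). The handle end is at crop (207,498), or image (199.5,218). Now I carry the bar to the mat.

>>> jog_arm --increments '[{"tx":2,"ty":-20,"tz":0,"wx":0,"wy":0,"wz":0,"gripper":0.0},{"tx":4,"ty":-60,"tz":0,"wx":0,"wy":0,"wz":0,"gripper":0.0},{"tx":8,"ty":-100,"tz":0,"wx":0,"wy":0,"wz":0,"gripper":0.0},{"tx":8,"ty":-140,"tz":0,"wx":0,"wy":0,"wz":0,"gripper":0.0},{"tx":8,"ty":-180,"tz":0,"wx":0,"wy":0,"wz":0,"gripper":0.0}]'

```text
time: 9.35
position: [0.5123, -0.1861, 0.1097]
tool_rot: [-0.456, -3.108, 0.0]
ft_force: [0.6, 0.1, -2.3]
grip_width: 0.2
grip_force: 25.0
```

>>> jog_arm --increments '[{"tx":2,"ty":-40,"tz":0,"wx":0,"wy":0,"wz":0,"gripper":0.0},{"tx":4,"ty":-80,"tz":0,"wx":0,"wy":0,"wz":0,"gripper":0.0},{"tx":8,"ty":-120,"tz":0,"wx":0,"wy":0,"wz":0,"gripper":0.0},{"tx":8,"ty":-155,"tz":0,"wx":0,"wy":0,"wz":0,"gripper":0.0},{"tx":8,"ty":-180,"tz":10,"wx":0,"wy":0,"wz":0,"gripper":0.0}]'

```text
time: 9.77
position: [0.4526, -0.3595, 0.1016]
tool_rot: [0.462, 3.105, -0.005]
ft_force: [1.3, -0.3, -1.6]
grip_width: 0.205
grip_force: 25.0
```

>>> jog_arm --increments '[{"tx":0,"ty":0,"tz":25,"wx":0,"wy":0,"wz":0,"gripper":0.0},{"tx":0,"ty":0,"tz":55,"wx":0,"wy":0,"wz":0,"gripper":0.0},{"tx":0,"ty":0,"tz":75,"wx":0,"wy":0,"wz":0,"gripper":0.0},{"tx":0,"ty":0,"tz":85,"wx":0,"wy":0,"wz":0,"gripper":0.0},{"tx":0,"ty":0,"tz":90,"wx":0,"wy":0,"wz":0,"gripper":0.0}]'

```text
time: 10.18
position: [0.4531, -0.3536, 0.008]
tool_rot: [-0.456, -3.105, -0.001]
ft_force: [0.3, 0.4, -1.9]
grip_width: 0.205
grip_force: 25.0
```

```bash
python3 - <<'E'
from h import *
s=ctrl.get_state();print(s['time'],s['position'],s['ft_force'],s['grip_width'],s['joint_positions'][6])
im=vision.get_image('top')
for c in ('top',):
  for n in ('bar_center','mat'):
    for t in vision.spot_in(c,n)[:2]: b=t['bbox'];print(n,t['conf'],np.round(b,1),ray(im,(b[0]+b[2])/2,(b[1]+b[3])/2,.03).round(3))
C=np.array([ray(im,*p,.003) for p in [(446,184),(492,191),(484,255),(437,248)]]);print('mat',C.mean(0),np.linalg.norm(np.diff(C,axis=0),axis=1))
f=ray(im,192.2,145.2,.022);h=ray(im,199.5,218,.021);d=f-h;L=np.linalg.norm(d);d/=L
print('paddle',f,h,L,'yaw',np.arctan2(d[1],d[0]),'grip',h+.055*d,f-.145*d)
E
```

```text
10.1833 [ 0.45311128 -0.35355623  0.00796184] [ 0.268192    0.38092106 -1.88929208] 0.20468366998148863 2.1364560865382147
bar_center 0.65 [456.2 186.1 480.  253. ] [ 0.455 -0.359  0.03 ]
mat 0.96 [436.7 181.3 492.7 253.7] [ 0.46 -0.35  0.03]
mat 0.91 [455.7 311.9 482.5 356.3] [ 0.153 -0.362  0.03 ]
mat [ 0.45594034 -0.35790619  0.003     ] [0.1274206  0.17653598 0.12888738]
paddle [0.63927121 0.38937675 0.022     ] [0.44210593 0.36169388 0.021     ] 0.19910170189742393 yaw 0.1394925496905504 grip [0.49657101 0.36934102 0.02127624] [0.49568145 0.36921612 0.02127173]
```

>>> jog_arm --increments '[{"tx":0,"ty":0,"tz":12,"wx":0,"wy":0,"wz":0,"gripper":0.0},{"tx":0,"ty":0,"tz":20,"wx":0,"wy":0,"wz":0,"gripper":0.0},{"tx":0,"ty":0,"tz":26,"wx":0,"wy":0,"wz":0,"gripper":0.0},{"tx":0,"ty":0,"tz":30,"wx":0,"wy":0,"wz":0,"gripper":0.0},{"tx":0,"ty":0,"tz":31,"wx":0,"wy":0,"wz":0,"gripper":0.0}]'

```text
time: 10.75
position: [0.4544, -0.3535, -0.0223]
tool_rot: [-0.455, -3.107, -0.001]
ft_force: [-0.5, 0.1, -2.8]
grip_width: 0.208
grip_force: 25.0
```

>>> jog_arm --increments '[{"tx":0,"ty":0,"tz":1,"wx":0,"wy":0,"wz":0,"gripper":0.0},{"tx":0,"ty":0,"tz":2,"wx":0,"wy":0,"wz":0,"gripper":0.0},{"tx":0,"ty":0,"tz":3,"wx":0,"wy":0,"wz":0,"gripper":0.0},{"tx":0,"ty":0,"tz":3,"wx":0,"wy":0,"wz":0,"gripper":0.0},{"tx":0,"ty":0,"tz":3,"wx":0,"wy":0,"wz":0,"gripper":0.0}]'

```text
time: 11.17
position: [0.4552, -0.3543, -0.024]
tool_rot: [0.455, 3.108, -0.0]
ft_force: [-0.3, -0.4, -0.8]
grip_width: 0.203
grip_force: 25.0
```

>>> jog_arm --increments '[{"tx":0,"ty":0,"tz":0,"wx":0,"wy":0,"wz":0,"gripper":0.25},{"tx":0,"ty":0,"tz":0,"wx":0,"wy":0,"wz":0,"gripper":0.35},{"tx":0,"ty":0,"tz":0,"wx":0,"wy":0,"wz":0,"gripper":0.5},{"tx":0,"ty":0,"tz":0,"wx":0,"wy":0,"wz":0,"gripper":0.5},{"tx":0,"ty":0,"tz":0,"wx":0,"wy":0,"wz":0,"gripper":0.5}]'

```text
time: 11.58
position: [0.4551, -0.3541, -0.0242]
tool_rot: [0.455, 3.108, 0.0]
ft_force: [0.2, -0.9, -1.4]
grip_width: 0.453
grip_force: 0.0
```

>>> jog_arm --increments '[{"tx":0,"ty":0,"tz":-20,"wx":0,"wy":0,"wz":0,"gripper":0.5},{"tx":0,"ty":0,"tz":-45,"wx":0,"wy":0,"wz":0,"gripper":0.5},{"tx":0,"ty":0,"tz":-85,"wx":0,"wy":0,"wz":0,"gripper":0.5},{"tx":0,"ty":0,"tz":-125,"wx":0,"wy":0,"wz":0,"gripper":0.5},{"tx":0,"ty":0,"tz":-165,"wx":0,"wy":0,"wz":0,"gripper":0.5}]'

```text
time: 12.0
position: [0.4543, -0.3539, 0.1422]
tool_rot: [-0.456, -3.108, -0.0]
ft_force: [0.8, -0.6, -0.1]
grip_width: 0.497
grip_force: 0.0
```

```bash
python3 - <<'E'
from h import *
s=ctrl.get_state();print(s['time'],s['position'],s['tool_rot'],s['grip_width'],np.round(s['joint_positions'],2))
im=vision.get_image('wrist')
for n in ('bar_center','mat'):
    for t in vision.spot_in('wrist',n)[:2]: b=t['bbox'];print(n,t['conf'],np.round(b,1),ray(im,(b[0]+b[2])/2,(b[1]+b[3])/2,.012).round(3))
# target over paddle: tool x = paddle x, yaw .14
d=np.array([np.cos(.14),np.sin(.14),0]);g=np.array([.496,.369,.15])
Tm=np.column_stack([d,np.cross([0,0,-1],d),[0,0,-1]])
print(rel(g,R.from_matrix(Tm)))
E
```

```text
12.0 [ 0.4542991  -0.35394533  0.14218962] [-4.55924854e-01 -3.10772724e+00 -2.71673175e-04] 0.4967070315836154 [-0.05  0.24  0.77  1.73 -0.17  1.25  2.04]
bar_center 0.92 [307.1  87.7 327.7 268.1] [ 0.452 -0.354  0.012]
mat 0.65 [233.5  76.1 391.4 268.2] [ 0.445 -0.357  0.012]
mat 0.55 [1.956e+02 2.000e-01 2.379e+02 9.700e+00] [ 0.285 -0.392  0.012]
(array([170.5, 705.5,  -7.4]), array([0.01004445, 0.00332659, 2.71073986]))
```

>>> jog_arm --increments '[{"tx":7,"ty":28,"tz":0,"wx":0,"wy":0,"wz":0.108,"gripper":0.5},{"tx":14,"ty":56,"tz":0,"wx":0,"wy":0,"wz":0.216,"gripper":0.5},{"tx":20,"ty":84,"tz":0,"wx":0,"wy":0,"wz":0.325,"gripper":0.5},{"tx":27,"ty":113,"tz":0,"wx":0,"wy":0,"wz":0.433,"gripper":0.5},{"tx":34,"ty":141,"tz":0,"wx":0,"wy":0,"wz":0.542,"gripper":0.5}]'

```text
time: 12.57
position: [0.4618, -0.2076, 0.1392]
tool_rot: [-1.276, -2.868, 0.0]
ft_force: [0.9, -0.4, -0.3]
grip_width: 0.5
grip_force: 0.0
```

>>> jog_arm --increments '[{"tx":20,"ty":21,"tz":0,"wx":0,"wy":0,"wz":0.108,"gripper":0.5},{"tx":40,"ty":41,"tz":0,"wx":0,"wy":0,"wz":0.216,"gripper":0.5},{"tx":61,"ty":62,"tz":0,"wx":0,"wy":0,"wz":0.325,"gripper":0.5},{"tx":81,"ty":83,"tz":0,"wx":0,"wy":0,"wz":0.433,"gripper":0.5},{"tx":101,"ty":104,"tz":0,"wx":0,"wy":0,"wz":0.542,"gripper":0.5}]'

```text
time: 12.98
position: [0.4705, -0.0631, 0.1394]
tool_rot: [-1.998, -2.423, 0.002]
ft_force: [0.2, 0.2, 0.2]
grip_width: 0.501
grip_force: 0.0
```

>>> jog_arm --increments '[{"tx":28,"ty":7,"tz":0,"wx":0,"wy":0,"wz":0.108,"gripper":0.5},{"tx":56,"ty":15,"tz":0,"wx":0,"wy":0,"wz":0.216,"gripper":0.5},{"tx":84,"ty":22,"tz":0,"wx":0,"wy":0,"wz":0.325,"gripper":0.5},{"tx":112,"ty":29,"tz":0,"wx":0,"wy":0,"wz":0.433,"gripper":0.5},{"tx":140,"ty":36,"tz":0,"wx":0,"wy":0,"wz":0.542,"gripper":0.5}]'

```text
time: 13.4
position: [0.4784, 0.0809, 0.1393]
tool_rot: [-2.574, -1.8, 0.003]
ft_force: [0.4, -1.0, -0.2]
grip_width: 0.496
grip_force: 0.0
```

>>> jog_arm --increments '[{"tx":28,"ty":-8,"tz":0,"wx":0,"wy":0,"wz":0.108,"gripper":0.5},{"tx":56,"ty":-16,"tz":0,"wx":0,"wy":0,"wz":0.216,"gripper":0.5},{"tx":83,"ty":-25,"tz":0,"wx":0,"wy":0,"wz":0.325,"gripper":0.5},{"tx":111,"ty":-33,"tz":0,"wx":0,"wy":0,"wz":0.433,"gripper":0.5},{"tx":139,"ty":-41,"tz":0,"wx":0,"wy":0,"wz":0.542,"gripper":0.5}]'

```text
time: 13.82
position: [0.4869, 0.2253, 0.139]
tool_rot: [2.962, 1.045, -0.004]
ft_force: [2.2, 0.4, -0.5]
grip_width: 0.5
grip_force: 0.0
```

>>> jog_arm --increments '[{"tx":20,"ty":-21,"tz":0,"wx":0,"wy":0,"wz":0.108,"gripper":0.5},{"tx":39,"ty":-43,"tz":0,"wx":0,"wy":0,"wz":0.216,"gripper":0.5},{"tx":59,"ty":-64,"tz":0,"wx":0,"wy":0,"wz":0.325,"gripper":0.5},{"tx":78,"ty":-85,"tz":0,"wx":0,"wy":0,"wz":0.433,"gripper":0.5},{"tx":98,"ty":-107,"tz":0,"wx":0,"wy":0,"wz":0.542,"gripper":0.5}]'

```text
time: 14.23
position: [0.4955, 0.3697, 0.1388]
tool_rot: [3.133, 0.213, -0.004]
ft_force: [0.5, -0.3, -0.0]
grip_width: 0.499
grip_force: 0.0
```

```bash
python3 - <<'E'
from h import *
s=ctrl.get_state();print(s['time'],s['position'],s['tool_rot'],s['grip_width'],np.round(s['joint_positions'],2))
im=vision.get_image('wrist');cv2.imwrite('pics/w9.png',im['color'])
for n in ('paddle_grip','paddle_face'):
    for t in vision.spot_in('wrist',n)[:2]: b=t['bbox'];print(n,t['conf'],np.round(b,1),ray(im,(b[0]+b[2])/2,(b[1]+b[3])/2,.021).round(3))
# handle: bright pale pixels per row
hsv=cv2.cvtColor(im['color'],cv2.COLOR_BGR2HSV)
for v in range(60,236,12):
    row=hsv[v,150:490].astype(int); print(v, ''.join('#' if (p[1]<110 and p[2]>190) else ('o' if p[2]<120 else '.') for p in row[::4]))
E
```

```text
14.2333 [0.49551385 0.36971011 0.13880047] [ 3.13275723  0.2134693  -0.00365969] 0.499221464405822 [-0.92  0.29  0.28  1.61 -0.08  1.26 -2.05]
paddle_grip 0.91 [250.3 316.1 356.5 349.8] [0.327 0.363 0.021]
paddle_grip 0.7 [281.6   4.6 354.1 233.8] [0.552 0.378 0.021]
paddle_face 0.86 [247.9 315.2 355.3 348.1] [0.329 0.365 0.021]
paddle_face 0.65 [283.4   6.1 354.7 233.4] [0.551 0.377 0.021]
60 ..................................#########..........................................
72 ..................................##########.##......................................
84 ....................................##..#.#..........................................
96 .....................................#########.......................................
108 .....................................#########.......................................
120 .....................................#########.......................................
132 .....................................#########.......................................
144 .....................................#########.......................................
156 .....................................#########.......................................
168 .....................................#########.......................................
180 .....................................#########.......................................
192 .....................................########........................................
204 .....................................########........................................
216 .....................................########........................................
228 .....................................#########.......................................
```

>>> jog_arm --increments '[{"tx":12,"ty":-2,"tz":25,"wx":0,"wy":0,"wz":0,"gripper":0.6},{"tx":25,"ty":-2,"tz":60,"wx":0,"wy":0,"wz":0,"gripper":0.6},{"tx":25,"ty":-2,"tz":95,"wx":0,"wy":0,"wz":0,"gripper":0.6},{"tx":25,"ty":-2,"tz":125,"wx":0,"wy":0,"wz":0,"gripper":0.6},{"tx":25,"ty":-2,"tz":140,"wx":0,"wy":0,"wz":0,"gripper":0.6}]'

```text
time: 14.8
position: [0.5182, 0.3704, -0.0049]
tool_rot: [3.128, 0.221, -0.01]
ft_force: [-0.8, -0.1, -0.8]
grip_width: 0.596
grip_force: 0.0
```

>>> jog_arm --increments '[{"tx":0,"ty":0,"tz":10,"wx":0,"wy":0,"wz":0,"gripper":0.6},{"tx":0,"ty":0,"tz":17,"wx":0,"wy":0,"wz":0,"gripper":0.6},{"tx":0,"ty":0,"tz":21,"wx":0,"wy":0,"wz":0,"gripper":0.6},{"tx":0,"ty":0,"tz":24,"wx":0,"wy":0,"wz":0,"gripper":0.6},{"tx":0,"ty":0,"tz":24,"wx":0,"wy":0,"wz":0,"gripper":0.6}]'

```text
time: 15.22
position: [0.5213, 0.3748, -0.0227]
tool_rot: [-3.133, -0.222, -0.001]
ft_force: [0.5, 0.2, 0.7]
grip_width: 0.6
grip_force: 0.0
```

>>> jog_arm --increments '[{"tx":0,"ty":0,"tz":0,"wx":0,"wy":0,"wz":0,"gripper":0.0},{"tx":0,"ty":0,"tz":0,"wx":0,"wy":0,"wz":0,"gripper":0.0},{"tx":0,"ty":0,"tz":0,"wx":0,"wy":0,"wz":0,"gripper":0.0},{"tx":0,"ty":0,"tz":0,"wx":0,"wy":0,"wz":0,"gripper":0.0},{"tx":0,"ty":0,"tz":0,"wx":0,"wy":0,"wz":0,"gripper":0.0}]' --grip_force 40

```text
time: 15.63
position: [0.521, 0.3747, -0.0229]
tool_rot: [-3.133, -0.222, -0.001]
ft_force: [0.5, -0.2, 0.0]
grip_width: 0.305
grip_force: 0.2
```

>>> jog_arm --increments '[{"tx":0,"ty":0,"tz":0,"wx":0,"wy":0,"wz":0,"gripper":0.0},{"tx":0,"ty":0,"tz":0,"wx":0,"wy":0,"wz":0,"gripper":0.0},{"tx":0,"ty":0,"tz":0,"wx":0,"wy":0,"wz":0,"gripper":0.0},{"tx":0,"ty":0,"tz":0,"wx":0,"wy":0,"wz":0,"gripper":0.0},{"tx":0,"ty":0,"tz":0,"wx":0,"wy":0,"wz":0,"gripper":0.0}]' --grip_force 40

```text
time: 16.05
position: [0.521, 0.3747, -0.023]
tool_rot: [-3.133, -0.222, -0.0]
ft_force: [-1.2, -0.2, 3.6]
grip_width: 0.295
grip_force: 39.9
```

>>> jog_arm --increments '[{"tx":0,"ty":0,"tz":-10,"wx":0,"wy":0,"wz":0,"gripper":0.0},{"tx":0,"ty":0,"tz":-40,"wx":0,"wy":0,"wz":0,"gripper":0.0},{"tx":0,"ty":0,"tz":-80,"wx":0,"wy":0,"wz":0,"gripper":0.0},{"tx":0,"ty":0,"tz":-120,"wx":0,"wy":0,"wz":0,"gripper":0.0},{"tx":0,"ty":0,"tz":-150,"wx":0,"wy":0,"wz":0,"gripper":0.0}]'

```text
time: 16.47
position: [0.5215, 0.375, 0.1302]
tool_rot: [-3.132, -0.222, -0.004]
ft_force: [0.7, 0.9, 0.1]
grip_width: 0.296
grip_force: 39.9
```

>>> jog_arm --increments '[{"tx":-3,"ty":15,"tz":0,"wx":0,"wy":0,"wz":-0.03,"gripper":0.0},{"tx":-8,"ty":48,"tz":0,"wx":0,"wy":0,"wz":-0.08,"gripper":0.0},{"tx":-14,"ty":82,"tz":0,"wx":0,"wy":0,"wz":-0.15,"gripper":0.0},{"tx":-19,"ty":116,"tz":0,"wx":0,"wy":0,"wz":-0.22,"gripper":0.0},{"tx":-24,"ty":151,"tz":0,"wx":0,"wy":0,"wz":-0.285,"gripper":0.0}]'

```text
time: 16.88
position: [0.5178, 0.2204, 0.1268]
tool_rot: [-3.069, -0.672, 0.0]
ft_force: [0.0, -1.0, -0.5]
grip_width: 0.292
grip_force: 39.9
```

>>> jog_arm --increments '[{"tx":-13,"ty":28,"tz":0,"wx":0,"wy":0,"wz":-0.057,"gripper":0.0},{"tx":-26,"ty":55,"tz":0,"wx":0,"wy":0,"wz":-0.114,"gripper":0.0},{"tx":-39,"ty":83,"tz":0,"wx":0,"wy":0,"wz":-0.171,"gripper":0.0},{"tx":-52,"ty":111,"tz":0,"wx":0,"wy":0,"wz":-0.228,"gripper":0.0},{"tx":-65,"ty":138,"tz":0,"wx":0,"wy":0,"wz":-0.285,"gripper":0.0}]'

```text
time: 17.3
position: [0.5159, 0.0675, 0.1268]
tool_rot: [-2.943, -1.098, -0.0]
ft_force: [1.1, -0.3, -0.9]
grip_width: 0.294
grip_force: 39.9
```

>>> jog_arm --increments '[{"tx":-20,"ty":23,"tz":0,"wx":0,"wy":0,"wz":-0.057,"gripper":0.0},{"tx":-40,"ty":46,"tz":0,"wx":0,"wy":0,"wz":-0.114,"gripper":0.0},{"tx":-61,"ty":69,"tz":0,"wx":0,"wy":0,"wz":-0.171,"gripper":0.0},{"tx":-81,"ty":92,"tz":0,"wx":0,"wy":0,"wz":-0.228,"gripper":0.0},{"tx":-101,"ty":115,"tz":0,"wx":0,"wy":0,"wz":-0.285,"gripper":0.0}]'

```text
time: 17.72
position: [0.5144, -0.0853, 0.1269]
tool_rot: [-2.757, -1.505, -0.001]
ft_force: [0.7, -0.1, -0.6]
grip_width: 0.292
grip_force: 39.9
```

>>> jog_arm --increments '[{"tx":-30,"ty":20,"tz":0,"wx":0,"wy":0,"wz":-0.06,"gripper":0.0},{"tx":-60,"ty":40,"tz":0,"wx":0,"wy":0,"wz":-0.12,"gripper":0.0},{"tx":-90,"ty":58,"tz":0,"wx":0,"wy":0,"wz":-0.18,"gripper":0.0},{"tx":-114,"ty":72,"tz":0,"wx":0,"wy":0,"wz":-0.24,"gripper":0.0},{"tx":-130,"ty":81,"tz":0,"wx":0,"wy":0,"wz":-0.285,"gripper":0.0}]'

```text
time: 18.13
position: [0.5112, -0.241, 0.127]
tool_rot: [2.518, 1.876, -0.002]
ft_force: [0.4, 0.6, -0.9]
grip_width: 0.298
grip_force: 39.9
```

```bash
python3 - <<'E'
from h import *
s=ctrl.get_state();T=R.from_rotvec(s['tool_rot']);M=T.as_matrix();print(s['time'],s['position'],np.arctan2(M[1,0],M[0,0]),s['grip_width'],np.round(s['joint_positions'],2),s['ft_force'])
im=vision.get_image('wrist');cv2.imwrite('pics/w10.png',im['color'])
for n,z in (('paddle_face',.16),('roll_center',.06),('stand',.018)):
    for t in vision.spot_in('wrist',n)[:2]:
        b=t['bbox'];p=ray(im,(b[0]+b[2])/2,(b[1]+b[3])/2,z);print(n,t['conf'],np.round(b,1),p.round(3),rel(p)[0])
p=s['position'];print('expected face px',[proj(im,p+T.apply([.120,k*.029,-.045])).round(0) for k in(-1,1)])
print('parking rel to TCP', rel([.561,-.078,.06])[0],proj(im,[.561,-.078,.072]))
im=vision.get_image('top')
for n,z in (('roll_center',.06),('bar_center',.012),('paddle_grip',.16)):
    for t in vision.spot_in('top',n)[:2]:
        b=t['bbox'];print('top',n,t['conf'],np.round(b,1),ray(im,(b[0]+b[2])/2,(b[1]+b[3])/2,z).round(3))
E
```

```text
18.1333 [ 0.51116296 -0.24104219  0.12699885] 1.2806499244410432 0.29760808711373604 [-0.17  0.2   0.63  1.77 -0.13  1.21  0.21] [ 0.35800348  0.6141276  -0.90035352]
paddle_face 0.68 [247.   0. 397. 345.] [ 0.525 -0.199  0.16 ] [ 44.5   1.2 -33.2]
stand 0.73 [212.6   0.  428.3  38.3] [ 0.551 -0.111  0.018] [131.4   1.4 108.6]
expected face px [array([243., -18.]), array([396., -18.])]
parking rel to TCP [166.2   1.3  66.7] [320.99245067 -61.61760039]
top roll_center 0.97 [356.3 153.8 373.6 201. ] [ 0.558 -0.078  0.06 ]
top paddle_grip 0.6 [380.3 168.1 424.7 197.4] [ 0.535 -0.16   0.16 ]
top paddle_grip 0.6 [145.5 257.4 221.4 286.3] [0.308 0.363 0.16 ]
```

>>> jog_arm --increments '[{"tx":0,"ty":0,"tz":25,"wx":0,"wy":0,"wz":0,"gripper":0.0},{"tx":0,"ty":0,"tz":60,"wx":0,"wy":0,"wz":0,"gripper":0.0},{"tx":0,"ty":0,"tz":85,"wx":0,"wy":0,"wz":0,"gripper":0.0},{"tx":0,"ty":0,"tz":100,"wx":0,"wy":0,"wz":0,"gripper":0.0},{"tx":0,"ty":0,"tz":105,"wx":0,"wy":0,"wz":0,"gripper":0.0}]'

```text
time: 18.95
position: [0.5105, -0.2347, 0.0187]
tool_rot: [-2.513, -1.878, 0.004]
ft_force: [-0.2, -0.0, -1.5]
grip_width: 0.295
grip_force: 39.9
```

>>> jog_arm --increments '[{"tx":4,"ty":0,"tz":0,"wx":0,"wy":0,"wz":0,"gripper":0.0},{"tx":8,"ty":0,"tz":0,"wx":0,"wy":0,"wz":0,"gripper":0.0},{"tx":12,"ty":0,"tz":0,"wx":0,"wy":0,"wz":0,"gripper":0.0},{"tx":15,"ty":0,"tz":0,"wx":0,"wy":0,"wz":0,"gripper":0.0},{"tx":15,"ty":0,"tz":0,"wx":0,"wy":0,"wz":0,"gripper":0.0}]'

```text
time: 19.37
position: [0.5181, -0.2214, 0.0228]
tool_rot: [2.516, 1.88, 0.003]
ft_force: [0.1, 1.5, -1.9]
grip_width: 0.295
grip_force: 39.9
```

```bash
python3 - <<'E'
from h import *
s=ctrl.get_state();T=R.from_rotvec(s['tool_rot']);p=s['position'];print(s['time'],p,s['ft_force'])
im=vision.get_image('wrist');cv2.imwrite('pics/w11.png',im['color'])
for n in ('paddle_face','roll_center','stand'):
    for t in vision.spot_in('wrist',n)[:2]: print(n,t['conf'],np.round(t['bbox'],1))
print('blade top px',[proj(im,p+T.apply([.120,k*.029,-.045])).round(0) for k in(-1,1)])
im=vision.get_image('scene')
for n in ('roll_center','paddle_grip'):
    for t in vision.spot_in('scene',n)[:2]: print(n,t['conf'],np.round(t['bbox'],1))
f=p+T.apply([.12,0,-.034]);print('face px',proj(im,f),[proj(im,f+T.apply([0,a,b])).round(0).tolist() for a in(-.029,.029) for b in(-.011,.011)],f)
E
```

```text
19.3667 [ 0.51807877 -0.22142857  0.02280719] [ 0.13730619  1.45076284 -1.92469514]
paddle_face 0.65 [250.3   0.9 393.7 346.6]
stand 0.91 [154.9   1.1 483.9  45.6]
blade top px [array([243., -18.]), array([396., -18.])]
roll_center 0.92 [255.8 195.6 297.7 211. ]
roll_center 0.44 [185.9 215.  208.4 238.3]
paddle_grip 0.98 [237.2 163.3 280.1 204. ]
paddle_grip 0.87 [434.3 223.9 512.7 256.6]
face px [268.78023882 196.07111164] [[278.0, 190.0], [278.0, 196.0], [259.0, 196.0], [260.0, 202.0]] [ 0.55200841 -0.106362    0.05693145]
```

>>> jog_arm --increments '[{"tx":4,"ty":0,"tz":0,"wx":0,"wy":0,"wz":0,"gripper":0.0},{"tx":8,"ty":0,"tz":0,"wx":0,"wy":0,"wz":0,"gripper":0.0},{"tx":12,"ty":0,"tz":0,"wx":0,"wy":0,"wz":0,"gripper":0.0},{"tx":16,"ty":0,"tz":0,"wx":0,"wy":0,"wz":0,"gripper":0.0},{"tx":20,"ty":0,"tz":0,"wx":0,"wy":0,"wz":0,"gripper":0.0}]'

```text
time: 20.13
position: [0.5216, -0.2066, 0.022]
tool_rot: [2.517, 1.875, -0.005]
ft_force: [-2.1, -6.5, -1.5]
grip_width: 0.296
grip_force: 39.9
```

>>> jog_arm --increments '[{"tx":5,"ty":0,"tz":0,"wx":0,"wy":0,"wz":0,"gripper":0.0},{"tx":10,"ty":0,"tz":0,"wx":0,"wy":0,"wz":0,"gripper":0.0},{"tx":15,"ty":0,"tz":0,"wx":0,"wy":0,"wz":0,"gripper":0.0},{"tx":20,"ty":0,"tz":0,"wx":0,"wy":0,"wz":0,"gripper":0.0},{"tx":25,"ty":0,"tz":0,"wx":0,"wy":0,"wz":0,"gripper":0.0}]'

```text
time: 20.55
position: [0.5297, -0.1783, 0.0216]
tool_rot: [-2.517, -1.879, -0.0]
ft_force: [-0.2, -0.4, -1.5]
grip_width: 0.294
grip_force: 39.9
```

```bash
cat > st.py <<'E'
from h import *
s=ctrl.get_state();T=R.from_rotvec(s['tool_rot']);p=s['position'];f=p+T.apply([.12,0,-.034])
O=np.array([.582,-.0016]);y=np.array([.2866,.958])
print(s['time'],p,s['ft_force'].round(1),'face stand y',(f[:2]-O)@y)
for c in('top','scene'):
  im=vision.get_image(c)
  for t in vision.spot_in(c,'roll_center')[:1]:
    b=t['bbox'];q=ray(im,(b[0]+b[2])/2,(b[1]+b[3])/2,.058);print(c,round(t['conf'],2),np.round(b,1),q.round(3),'roll stand y',(q[:2]-O)@y, 'parking px',proj(im,[*(O-.08*y),.058]),'rest px',proj(im,[*(O+.08*y),.055]))
E
python3 st.py
```

```text
20.55 [ 0.52974795 -0.17826934  0.02156052] [-0.2 -0.4 -1.5] face stand y -0.06424652789783672
top 0.59 [341.2 151.2 360.3 194.6] [ 0.569 -0.04   0.058] roll stand y -0.04088549413654153 parking px [364.9983685  177.07449465] rest px [307.3333078  158.63173143]
scene 0.61 [259.5 201.5 305.4 221.7] [ 0.58  -0.027  0.058] roll stand y -0.024496632502996718 parking px [274.21979185 200.72114982] rest px [304.96045965 232.7662215 ]
```

>>> jog_arm --increments '[{"tx":6,"ty":0,"tz":0,"wx":0,"wy":0,"wz":0,"gripper":0.0},{"tx":12,"ty":0,"tz":0,"wx":0,"wy":0,"wz":0,"gripper":0.0},{"tx":18,"ty":0,"tz":0,"wx":0,"wy":0,"wz":0,"gripper":0.0},{"tx":24,"ty":0,"tz":0,"wx":0,"wy":0,"wz":0,"gripper":0.0},{"tx":30,"ty":0,"tz":0,"wx":0,"wy":0,"wz":0,"gripper":0.0}]'

```text
time: 21.17
position: [0.5383, -0.1497, 0.0216]
tool_rot: [-2.518, -1.878, -0.001]
ft_force: [-0.5, -0.6, -1.2]
grip_width: 0.292
grip_force: 39.9
```

```bash
python3 st.py
```

```text
21.1667 [ 0.53829685 -0.14973603  0.02164288] [-0.5 -0.6 -1.2] face stand y -0.034466780034886325
top 0.58 [328.6 146.3 349.2 193.2] [ 0.577 -0.009  0.058] roll stand y -0.008592467898224397 parking px [364.9983685  177.07449465] rest px [307.3333078  158.63173143]
scene 0.64 [266.  205.9 311.1 226.3] [ 0.584 -0.001  0.058] roll stand y 0.0012370825974669624 parking px [274.21979185 200.72114982] rest px [304.96045965 232.7662215 ]
```

>>> jog_arm --increments '[{"tx":6,"ty":0,"tz":0,"wx":0,"wy":0,"wz":0,"gripper":0.0},{"tx":12,"ty":0,"tz":0,"wx":0,"wy":0,"wz":0,"gripper":0.0},{"tx":18,"ty":0,"tz":0,"wx":0,"wy":0,"wz":0,"gripper":0.0},{"tx":24,"ty":0,"tz":0,"wx":0,"wy":0,"wz":0,"gripper":0.0},{"tx":30,"ty":0,"tz":0,"wx":0,"wy":0,"wz":0,"gripper":0.0}]'

```text
time: 21.78
position: [0.5467, -0.1216, 0.0217]
tool_rot: [2.519, 1.878, -0.0]
ft_force: [-0.7, -1.5, -1.6]
grip_width: 0.296
grip_force: 39.9
```

>>> jog_arm --increments '[{"tx":6,"ty":0,"tz":0,"wx":0,"wy":0,"wz":0,"gripper":0.0},{"tx":12,"ty":0,"tz":0,"wx":0,"wy":0,"wz":0,"gripper":0.0},{"tx":18,"ty":0,"tz":0,"wx":0,"wy":0,"wz":0,"gripper":0.0},{"tx":24,"ty":0,"tz":0,"wx":0,"wy":0,"wz":0,"gripper":0.0},{"tx":30,"ty":0,"tz":0,"wx":0,"wy":0,"wz":0,"gripper":0.0}]'

```text
time: 22.2
position: [0.5553, -0.0925, 0.0216]
tool_rot: [-2.518, -1.878, -0.0]
ft_force: [-0.7, -2.0, -1.4]
grip_width: 0.292
grip_force: 39.9
```

```bash
python3 st.py
```

```text
22.2 [ 0.55530686 -0.09246284  0.02163248] [-0.7 -2.  -1.4] face stand y 0.025293760001291445
top 0.88 [310.7 140.1 329.5 186.3] [0.593 0.041 0.058] roll stand y 0.04396520254919352 parking px [364.9983685  177.07449465] rest px [307.3333078  158.63173143]
scene 0.79 [274.8 217.1 326.4 236.8] [0.597 0.054 0.058] roll stand y 0.057224926287778234 parking px [274.21979185 200.72114982] rest px [304.96045965 232.7662215 ]
```

>>> jog_arm --increments '[{"tx":5,"ty":0,"tz":0,"wx":0,"wy":0,"wz":0,"gripper":0.0},{"tx":10,"ty":0,"tz":0,"wx":0,"wy":0,"wz":0,"gripper":0.0},{"tx":15,"ty":0,"tz":0,"wx":0,"wy":0,"wz":0,"gripper":0.0},{"tx":20,"ty":0,"tz":0,"wx":0,"wy":0,"wz":0,"gripper":0.0},{"tx":24,"ty":0,"tz":0,"wx":0,"wy":0,"wz":0,"gripper":0.0}]'

```text
time: 22.82
position: [0.5622, -0.0695, 0.0216]
tool_rot: [-2.518, -1.878, -0.001]
ft_force: [0.3, 0.3, -1.3]
grip_width: 0.291
grip_force: 39.9
```

>>> jog_arm --increments '[{"tx":0,"ty":0,"tz":0,"wx":0,"wy":0,"wz":0,"gripper":0.0},{"tx":0,"ty":0,"tz":0,"wx":0,"wy":0,"wz":0,"gripper":0.0},{"tx":0,"ty":0,"tz":0,"wx":0,"wy":0,"wz":0,"gripper":0.0},{"tx":0,"ty":0,"tz":0,"wx":0,"wy":0,"wz":0,"gripper":0.0},{"tx":0,"ty":0,"tz":0,"wx":0,"wy":0,"wz":0,"gripper":0.0}]'

```text
time: 23.23
position: [0.5619, -0.0704, 0.0217]
tool_rot: [-2.519, -1.878, -0.0]
ft_force: [-0.0, -0.1, -0.6]
grip_width: 0.295
grip_force: 39.9
```

```bash
python3 st.py
```

```text
23.2333 [ 0.56191881 -0.07036111  0.02165189] [-0.  -0.1 -0.6] face stand y 0.048363583204376934
top 0.82 [298.5 136.4 316.7 182.2] [0.603 0.074 0.058] roll stand y 0.07858261016917376 parking px [364.9983685  177.07449465] rest px [307.3333078  158.63173143]
scene 0.94 [282.4 223.8 328.7 246.3] [0.614 0.085 0.058] roll stand y 0.09164653839132764 parking px [274.21979185 200.72114982] rest px [304.96045965 232.7662215 ]
```

The roll sits at the rests: its top-view box centre is (307.6,159.3), against an expected (307.3,158.6). I retract straight back and up, then lay the paddle on the free bench between stand, tub and mat.

>>> jog_arm --increments '[{"tx":-8,"ty":0,"tz":0,"wx":0,"wy":0,"wz":0,"gripper":0.0},{"tx":-30,"ty":0,"tz":0,"wx":0,"wy":0,"wz":0,"gripper":0.0},{"tx":-60,"ty":0,"tz":0,"wx":0,"wy":0,"wz":0,"gripper":0.0},{"tx":-95,"ty":0,"tz":0,"wx":0,"wy":0,"wz":0,"gripper":0.0},{"tx":-130,"ty":0,"tz":0,"wx":0,"wy":0,"wz":0,"gripper":0.0}]'

```text
time: 23.85
position: [0.5244, -0.1962, 0.0218]
tool_rot: [2.517, 1.88, 0.0]
ft_force: [0.9, -0.3, -0.6]
grip_width: 0.291
grip_force: 39.9
```

>>> jog_arm --increments '[{"tx":-30,"ty":0,"tz":0,"wx":0,"wy":0,"wz":0,"gripper":0.0},{"tx":-50,"ty":0,"tz":-10,"wx":0,"wy":0,"wz":0,"gripper":0.0},{"tx":-50,"ty":0,"tz":-45,"wx":0,"wy":0,"wz":0,"gripper":0.0},{"tx":-50,"ty":0,"tz":-75,"wx":0,"wy":0,"wz":0,"gripper":0.0},{"tx":-50,"ty":0,"tz":-90,"wx":0,"wy":0,"wz":0,"gripper":0.0}]'

```text
time: 24.27
position: [0.5115, -0.2452, 0.1153]
tool_rot: [2.518, 1.873, 0.004]
ft_force: [1.1, 0.5, -0.7]
grip_width: 0.296
grip_force: 39.9
```

>>> jog_arm --increments '[{"tx":0,"ty":0,"tz":0,"wx":0,"wy":0,"wz":0.1,"gripper":0.0},{"tx":0,"ty":0,"tz":0,"wx":0,"wy":0,"wz":0.2,"gripper":0.0},{"tx":0,"ty":0,"tz":0,"wx":0,"wy":0,"wz":0.32,"gripper":0.0},{"tx":0,"ty":0,"tz":0,"wx":0,"wy":0,"wz":0.44,"gripper":0.0},{"tx":0,"ty":0,"tz":0,"wx":0,"wy":0,"wz":0.56,"gripper":0.0}]'

```text
time: 24.68
position: [0.5101, -0.2434, 0.1117]
tool_rot: [-2.943, -1.099, -0.0]
ft_force: [0.3, 0.6, -1.3]
grip_width: 0.292
grip_force: 39.9
```

>>> jog_arm --increments '[{"tx":0,"ty":0,"tz":0,"wx":0,"wy":0,"wz":0.12,"gripper":0.0},{"tx":0,"ty":0,"tz":0,"wx":0,"wy":0,"wz":0.24,"gripper":0.0},{"tx":0,"ty":0,"tz":0,"wx":0,"wy":0,"wz":0.36,"gripper":0.0},{"tx":0,"ty":0,"tz":0,"wx":0,"wy":0,"wz":0.48,"gripper":0.0},{"tx":0,"ty":0,"tz":0,"wx":0,"wy":0,"wz":0.6,"gripper":0.0}]'

```text
time: 25.1
position: [0.5101, -0.2433, 0.1116]
tool_rot: [-3.136, -0.181, 0.0]
ft_force: [0.3, -1.0, -1.1]
grip_width: 0.294
grip_force: 39.9
```

```bash
python3 st.py; python3 - <<'E'
from h import *
s=ctrl.get_state();M=R.from_rotvec(s['tool_rot']).as_matrix();print(np.arctan2(M[1,0],M[0,0]),s['joint_positions'][6])
print(rel([.45,-.205,-.0225],R.from_matrix(np.diag([1.,-1,-1]))))
E
```

```text
25.1 [ 0.51010995 -0.243324    0.11164515] [ 0.3 -1.  -1.1] face stand y -0.20480591322622538
top 0.57 [295.  134.6 315.4 182.8] [0.604 0.081 0.058] roll stand y 0.08510978774723142 parking px [364.9983685  177.07449465] rest px [307.3333078  158.63173143]
scene 0.6 [280.3 224.2 326.8 245.7] [0.617 0.081 0.058] roll stand y 0.08866599678230432 parking px [274.21979185 200.72114982] rest px [304.96045965 232.7662215 ]
0.12477811813600971 -0.8907978287900632
(array([-55.1, -45.2, 134.1]), array([-7.72087004e-05,  1.01634161e-04,  1.24778114e-01]))
```

>>> jog_arm --increments '[{"tx":-25,"ty":-20,"tz":0,"wx":0,"wy":0,"wz":0.06,"gripper":0.0},{"tx":-55,"ty":-45,"tz":10,"wx":0,"wy":0,"wz":0.125,"gripper":0.0},{"tx":-55,"ty":-45,"tz":45,"wx":0,"wy":0,"wz":0.125,"gripper":0.0},{"tx":-55,"ty":-45,"tz":80,"wx":0,"wy":0,"wz":0.125,"gripper":0.0},{"tx":-55,"ty":-45,"tz":100,"wx":0,"wy":0,"wz":0.125,"gripper":0.0}]'

```text
time: 25.72
position: [0.4494, -0.203, 0.0103]
tool_rot: [-3.139, -0.001, -0.002]
ft_force: [-1.2, 0.8, -0.8]
grip_width: 0.294
grip_force: 39.9
```

>>> jog_arm --increments '[{"tx":0,"ty":0,"tz":12,"wx":0,"wy":0,"wz":0,"gripper":0.0},{"tx":0,"ty":0,"tz":22,"wx":0,"wy":0,"wz":0,"gripper":0.0},{"tx":0,"ty":0,"tz":28,"wx":0,"wy":0,"wz":0,"gripper":0.0},{"tx":0,"ty":0,"tz":32,"wx":0,"wy":0,"wz":0,"gripper":0.0},{"tx":0,"ty":0,"tz":33,"wx":0,"wy":0,"wz":0,"gripper":0.0}]'

```text
time: 26.13
position: [0.451, -0.2051, -0.0214]
tool_rot: [3.141, -0.005, 0.0]
ft_force: [-0.3, 0.1, -1.0]
grip_width: 0.295
grip_force: 39.9
```

>>> jog_arm --increments '[{"tx":0,"ty":0,"tz":1,"wx":0,"wy":0,"wz":0,"gripper":0.0},{"tx":0,"ty":0,"tz":1,"wx":0,"wy":0,"wz":0,"gripper":0.0},{"tx":0,"ty":0,"tz":1,"wx":0,"wy":0,"wz":0,"gripper":0.35},{"tx":0,"ty":0,"tz":1,"wx":0,"wy":0,"wz":0,"gripper":0.45},{"tx":0,"ty":0,"tz":1,"wx":0,"wy":0,"wz":0,"gripper":0.6}]'

```text
time: 26.55
position: [0.4512, -0.2048, -0.0218]
tool_rot: [3.142, -0.005, 0.002]
ft_force: [0.4, 0.1, -0.7]
grip_width: 0.419
grip_force: 0.0
```

>>> jog_arm --increments '[{"tx":0,"ty":0,"tz":0,"wx":0,"wy":0,"wz":0,"gripper":0.6},{"tx":0,"ty":0,"tz":0,"wx":0,"wy":0,"wz":0,"gripper":0.6},{"tx":0,"ty":0,"tz":0,"wx":0,"wy":0,"wz":0,"gripper":0.6},{"tx":0,"ty":0,"tz":-10,"wx":0,"wy":0,"wz":0,"gripper":0.6},{"tx":0,"ty":0,"tz":-30,"wx":0,"wy":0,"wz":0,"gripper":0.6}]'

```text
time: 26.97
position: [0.4485, -0.2042, 0.0066]
tool_rot: [-3.141, 0.006, 0.007]
ft_force: [0.6, 0.2, 0.0]
grip_width: 0.594
grip_force: 0.0
```

>>> jog_arm --increments '[{"tx":0,"ty":0,"tz":-40,"wx":0,"wy":0,"wz":0,"gripper":0.6},{"tx":0,"ty":0,"tz":-80,"wx":0,"wy":0,"wz":0,"gripper":0.6},{"tx":0,"ty":0,"tz":-120,"wx":0,"wy":0,"wz":0,"gripper":0.6},{"tx":0,"ty":0,"tz":-150,"wx":0,"wy":0,"wz":0,"gripper":0.6},{"tx":0,"ty":0,"tz":-150,"wx":0,"wy":0,"wz":0,"gripper":0.6}]'

```text
time: 27.38
position: [0.4547, -0.2066, 0.1647]
tool_rot: [3.141, -0.006, 0.019]
ft_force: [0.9, -0.6, 0.2]
grip_width: 0.601
grip_force: 0.0
```

```bash
python3 st.py; python3 - <<'E'
from h import *
s=ctrl.get_state();print(s['grip_width'])
for c in('top','wrist'):
  im=vision.get_image(c)
  for n in ('paddle_grip','bar_center'):
    for t in vision.spot_in(c,n)[:2]: b=t['bbox'];print(c,n,t['conf'],np.round(b,1),ray(im,b[0],b[1],.02).round(3),ray(im,b[2],b[3],.02).round(3))
E
```

```text
27.3833 [ 0.45471487 -0.20662389  0.16474935] [ 0.9 -0.6  0.2] face stand y -0.1990627143515397
top 0.93 [295.8 136.5 315.6 181.1] [0.604 0.079 0.058] roll stand y 0.08377057781912998 parking px [364.9983685  177.07449465] rest px [307.3333078  158.63173143]
scene 0.83 [281.8 225.2 328.  244.7] [0.614 0.083 0.058] roll stand y 0.09045144284342835 parking px [274.21979185 200.72114982] rest px [304.96045965 232.7662215 ]
0.5979161485629128
top paddle_grip 0.6 [399.  176.4 421.7 253.1] [ 0.568 -0.174  0.02 ] [ 0.362 -0.237  0.02 ]
top paddle_grip 0.6 [146.6 255.5 220.2 285.8] [0.339 0.499 0.02 ] [0.263 0.299 0.02 ]
wrist paddle_grip 0.75 [289.7  37.7 354.7 248.7] [ 0.575 -0.18   0.02 ] [ 0.372 -0.242  0.02 ]
wrist bar_center 0.94 [431.2  76.9 515.9 247.8] [ 0.542 -0.306  0.02 ] [ 0.372 -0.411  0.02 ]
```

```bash
python3 -c "
from bench import ctrl
print(ctrl.close_job())"
```

```text
the job is handed in; nothing more can be done
None
```

I handed the job in: the bar lies on the tan mat, the roll is in the far rests, and the paddle lies flat on the bench clear of the stand. These positions come from the cameras, and no verdict came back.

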